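# Nest two seal stones and set the jaw screw of an engraving jig

### The job

Stand the two stone seal blanks upright in the jig's nests that match their shapes, fully home, and let go of them. Then turn the wing screw clockwise until it comes up against its stop and seats, back it off a quarter turn, and finish while still gripping the wings, keeping the screw still there, so that I can set the lock nut. Do not tip the stones over and leave the cup, the brush and the sanding block alone.

Things in the scene. Friction and masses are not known exactly. Their poses are not given: they have to be found in the camera images.
- round_mid (a point): Centre (half-way up) of the round stone blank: a plain pale stone cylinder, diameter 38 mm, 50 mm tall, about 0.15 kg, standing upright on the bench at the start. Its z axis is the cylinder's axis.
- square_mid (a point): Centre (half-way up) of the square stone blank: the same plain pale stone, 32 x 32 mm and 50 mm tall, about 0.14 kg, standing upright on the bench at the start. Its x and y axes are square to the side faces, z is its long axis.
- round_pocket (a point): Centre of the floor of the round pocket (diameter 42 mm, 8 mm deep, chamfered mouth) in a pale wooden nest block 60 x 70 mm on the jig. The pocket floor is 16 mm above the bench, the nest's top 24 mm. Axes as the jig's. A stone fully home stands upright on the pocket floor, its centre 25 mm above this point.
- square_pocket (a point): Centre of the floor of the square pocket (36 x 36 mm, sides parallel to its x and y axes, 8 mm deep, chamfered mouth) in the other wooden nest block; heights as for the round one. Axes as the jig's. The nests stand side by side along jig y, 100 mm apart; which is on which side varies.
- jig: Fixed jig: aluminium plate 170 (x) x 190 (y) x 12 mm, origin at the centre of its underside. The nests are 40 mm from it towards -x, the screw 48 mm towards +x. Between them a steel jaw bar, 150 mm along y, 26 to 46 mm above the bench, stands 2 to 7 mm clear of a nested stone at the start and moves 2.5 mm towards the stones per rad of tightening.
- screw_grip (a point): Point on the axis of the upright brass wing screw, mid-height of its wings, 74 mm above the bench. The wings form a flat blade 52 mm long, 12 mm thick, 32 mm tall; x lies along the blade, y across it (the 12 mm to pinch), z up; it turns with the screw. Below it a steel block 44 (jig x) x 60 (jig y) mm, top 46 mm above the bench. The screw does not rise or sink as it turns.
- screw (a joint): Turn of the wing screw in rad; grows as it is turned clockwise seen from above (tightened). 0 is fully loose; at 3.0 it is up against its hard stop, seated. It starts 0.8 to 2.4 rad short of that. It stays where it is left (friction about 0.06 N m, no spring).
- cup: White plastic cup, 80 mm across, 75 mm tall, origin at the centre of its underside; to be left alone.
- brush: Bench brush lying on the bench; to be left alone.
- sanding_block: Cork sanding block 100 x 65 x 29 mm, origin at the centre of its underside; to be left alone.
There are look-alikes about, which are no part of the job. What is shaped like the part that bears square_mid but orange or pink is not meant.

How it is judged:
By the outcome, as a careful person would: the job done as asked, in the order asked, and still so for the second after the job is handed in, while the arm keeps its last pose, push and grip.
It also fails if it takes over 72 s, if anything falls off the work surface, if the arm or the gripper's body presses on something with over 40 N, if the wrist force passes 120 N, or if a joint passes its speed limit or range.

### The arm

A 7-joint arm with a two-finger parallel gripper is mounted at the origin on the work surface. World frame = base frame: x ahead of the robot, y to its left, z up, the work surface at z = 0. Lengths are in m, angles in rad, forces in N, time in s.
With the tool pointing down it reaches from about 0.425 to 0.875 m from the base axis. Payload 9.9 kg.
Tool frame: the origin (TCP) lies midway between the tips of the shut fingers; the grasp point (between the pads) lies 19 mm behind it; z points along the fingers, y is the direction in which the jaws open and shut (so a half turn about z gives the same grasp; the last joint's range is limited). The gripper opens to 85 mm and grips with 20 to 120 N. Pads are 22 mm wide; open, the fingers measure 114 mm over their backs; the gripper's body (76 mm by 85 mm) begins 54 mm behind the grasp point. The pads swing forward as they close: fully open they stand 13 mm farther back than shut.
Start: joints at [1.063, 0.576, 0.025, 1.437, -0.015, 1.129, -0.057], TCP at [0.278, -0.615, 0.231] pointing down, gripper open.
Joint ranges: [-2.76, 2.76], [-0.34, 2.15], [-1.52, 1.57], [0.19, 2.46], [-1.09, 4.23], [0.17, 1.99], [-2.82, 2.82]. Speed limits (rad/s): [2.22, 2.22, 3.01, 3.01, 3.14, 3.14, 3.14].

### API

Orientations are given as [roll, pitch, yaw] about the fixed x, y, z axes, in that order (R = Rz(yaw) Ry(pitch) Rx(roll)).
In Python, from station import env, eyes, ticket gives the robot as it stands. The module is installed in compiled form; this text tells all that it offers.
- The arm moves only by the shell command python3 -m crank 'ROWS'. ROWS is JSON, a list of rows, each a list of 3 entries, a list of its own where there are three numbers: the shift along the tool's x, y, z in m, then the turn, a rotation vector about the tool's x, y, z in rad, then the finger opening in m, from 0 to 0.0854. A call has 1 to 12 rows; each row shifts and turns the pose as measured when the row begins, along the tool's axes as they then stand; what a row does not reach is not made up. A row lasts 1/10 s, in which the tool goes at most 50 mm and 8.59 degrees, less where a joint would pass 70% of its speed; a pose out of reach is approached as far as the arm can. A call is refused whole if a number of a shift passes 0.05 or a number of a turn 0.15, either way. A call with a gripper value outside its range is refused whole. The fingers move at their own pace and stop on an object; the grip force is fixed at half the most. Time passes only in rows, so rows that do not move let the fingers close. It gives the time, the measured TCP pose, the force and the opening at its end, in the units of the state.
- env.get_obs(): the state, without advancing time (a new reading comes with each control period).
- eyes.grab_frame(name): name is "side" or "top" or "wrist"; returns a dict with "image" (480x640x3 uint8, red, green, blue), "fovy" (degrees; the focal length in pixels is half the picture's height over the tangent of half this angle, whatever the lens; pixels are square), "cx", "cy" (the principal point, pixels), "T" (4x4, takes a point from camera to world coordinates); the wrist camera has in their place "mount" (4x4, takes a point from camera to tool coordinates, whose origin is the TCP and whose axes are the flange's). Camera axes: x right, y up, looking along -z (the intrinsics and any distortion apply to the point x, -y, -z); pixel columns grow to the right and rows downward; lengths in m; the calibration is good to about 2 mm. A picture is of the moment at which its call begins: read the wrist's pose just before it. There is no depth.
- ticket.sign_off(): hands the job in, once; it reports no verdict.
The state is a dict: "time": time; "joints": joint angles; "qd": joint speeds; "joint_torque": joint torques, N m; "ee_pos": TCP position; "orientation": TCP orientation; "contact_force": force on the tool from outside, world axes, zero at the start; "ft_torque": the same for the moment, N m; "finger_gap": finger opening in m.
Only numpy, scipy, OpenCV 4.12 (cv2) and the standard library are available. Lean on these libraries where they do the work, as an engineer would, in place of code of your own. Each camera call takes 0.05 s, during which the arm holds its last target.

## Working session

There is one attempt and no reset: what is moved stays moved. The work goes in short steps, Python scripts to look and compute and a shell command to move; the robot and the scene stay as the last step left them, time stands still between calls to the robot, and variables do not carry over. Pictures are saved under pics/ and viewed, and the job is handed in when it is done.

```bash
mkdir -p pics
python3 - <<'E'
from station import env, eyes
import cv2,numpy as np
o=env.get_obs()
for k,v in o.items(): print(k,np.round(v,4))
for n in ["side","top","wrist"]:
    f=eyes.grab_frame(n)
    print(n,{k:(np.round(v,4).tolist() if not isinstance(v,float) else v) for k,v in f.items() if k!="image"})
    cv2.imwrite(f"pics/{n}0.png",f["image"][:,:,::-1])
E
```

```text
time 0.0
joints [ 1.0632  0.5765  0.0248  1.4379 -0.015   1.129  -0.0565]
qd [-0.0019  0.0006 -0.0013  0.0017  0.0011  0.0001  0.0016]
joint_torque [-1.20000e-03 -7.65754e+01  2.24950e+00 -2.85951e+01  1.50000e-02
  1.28000e-02  0.00000e+00]
ee_pos [ 0.2774 -0.6149  0.2304]
orientation [-3.1399e+00  1.0000e-04  4.2390e-01]
contact_force [0.4811 1.0569 0.382 ]
ft_torque [0.0544 0.0458 0.0148]
finger_gap 0.0858
side {'fovy': 56.16908607021586, 'cx': 320.6843955316342, 'cy': 242.32460245528543, 'T': [[-0.8068, 0.4449, -0.3887, 0.2033], [-0.5907, -0.6158, 0.5214, 0.4345], [-0.0074, 0.6503, 0.7596, 0.7797], [0.0, 0.0, 0.0, 1.0]]}
top {'fovy': 45.81633064490915, 'cx': 311.8746103742601, 'cy': 245.92676673891773, 'T': [[-0.0041, 0.9794, -0.2019, 0.3225], [-1.0, -0.0051, -0.0044, -0.0779], [-0.0054, 0.2018, 0.9794, 1.2711], [0.0, 0.0, 0.0, 1.0]]}
wrist {'fovy': 61.30929157963899, 'cx': 311.73780627342245, 'cy': 232.17085284848392, 'mount': [[-0.0002, 0.9552, 0.2958, 0.0763], [1.0, 0.0003, -0.0, -0.0009], [-0.0001, 0.2958, -0.9552, -0.1419], [0.0, 0.0, 0.0, 1.0]]}
```

View pics/side0.png

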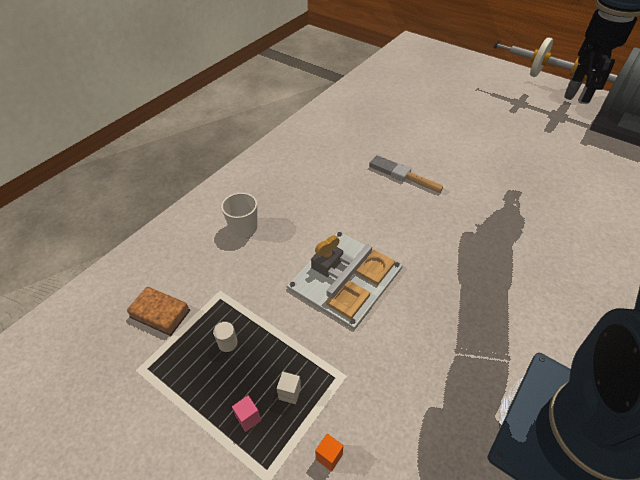

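View pics/top0.png

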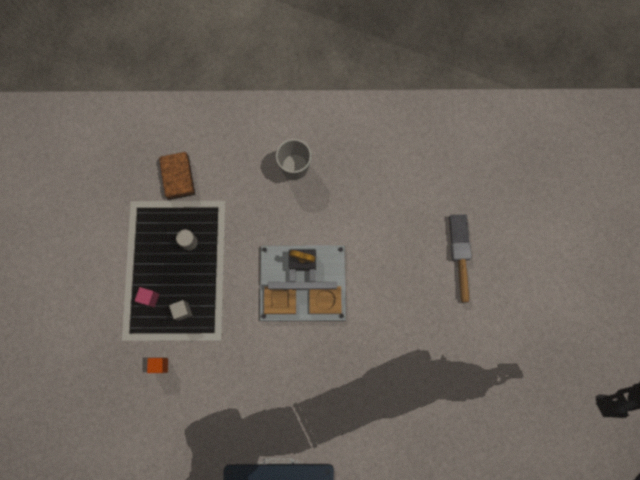

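View pics/wrist0.png

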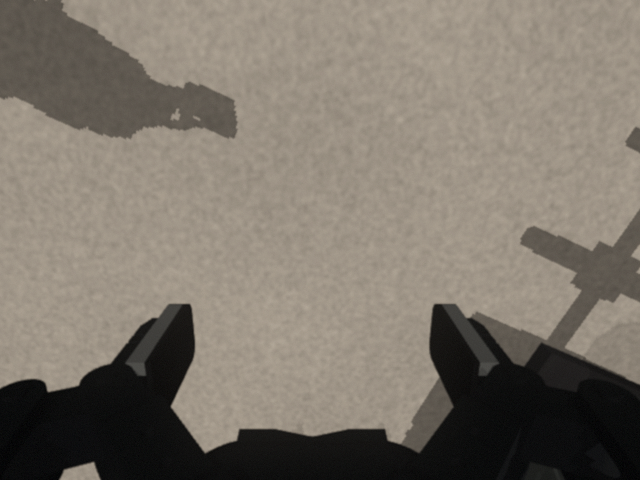

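Side and top show: round stone near top (186,238), white square near (180,310), jig near (303,283); square nest at left (280,300), round nest at right (324,300). Pink and orange cubes are decoys. I'll enlarge.

```bash
cat > h.py <<'E'
import numpy as np,cv2
from scipy.spatial.transform import Rotation as Rn
from station import env,eyes
def camT(f,o=None):
    if 'T' in f: return np.array(f['T'])
    T=np.eye(4);T[:3,:3]=Rn.from_euler('xyz',o['orientation']).as_matrix();T[:3,3]=o['ee_pos']
    return T@np.array(f['mount'])
def p2w(f,uv,z,T):
    fl=240/np.tan(np.radians(f['fovy'])/2)
    d=np.array([(uv[0]-f['cx'])/fl,-(uv[1]-f['cy'])/fl,-1])
    d=T[:3,:3]@d;c=T[:3,3]
    return c+d*(z-c[2])/d[2]
def w2p(f,p,T):
    fl=240/np.tan(np.radians(f['fovy'])/2)
    q=T[:3,:3].T@(np.array(p)-T[:3,3])
    return np.array([f['cx']+fl*q[0]/-q[2],f['cy']-fl*q[1]/-q[2]])
def crop(img,x0,y0,x1,y1,s,name):
    c=cv2.resize(img[y0:y1,x0:x1,::-1],None,fx=s,fy=s,interpolation=cv2.INTER_CUBIC)
    cv2.imwrite(name,c)
E
python3 - <<'E'
import cv2
from h import *
t=cv2.imread('pics/top0.png')[:,:,::-1]; s=cv2.imread('pics/side0.png')[:,:,::-1]
crop(t,250,235,360,325,7,'pics/c1.png')
crop(t,125,220,225,330,5,'pics/c2.png')
crop(s,280,225,410,335,6,'pics/c3.png')
E
```

```text
(no output)
```

View pics/c1.png

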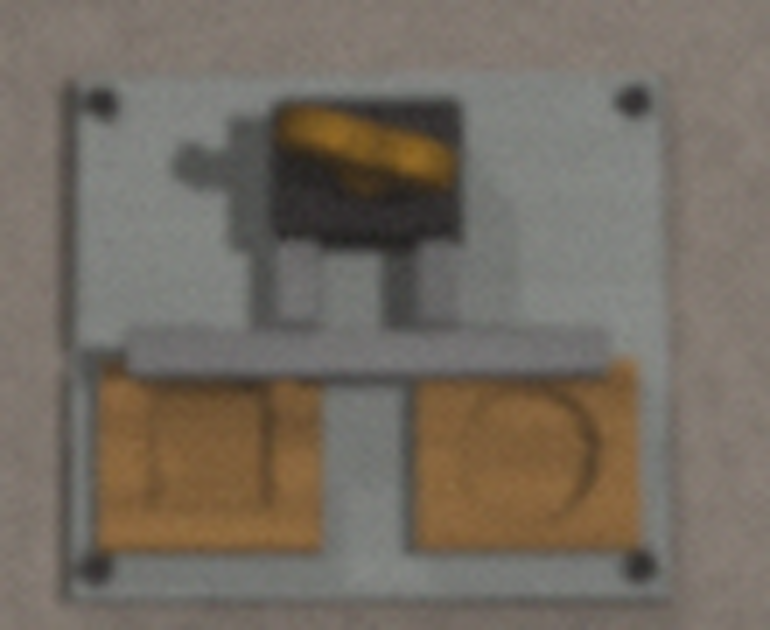

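View pics/c2.png

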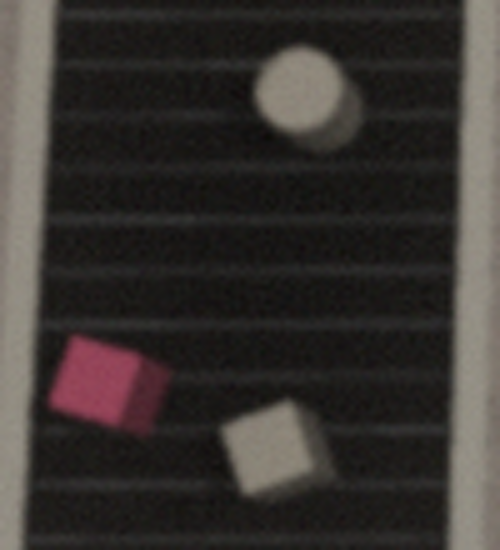

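View pics/c3.png

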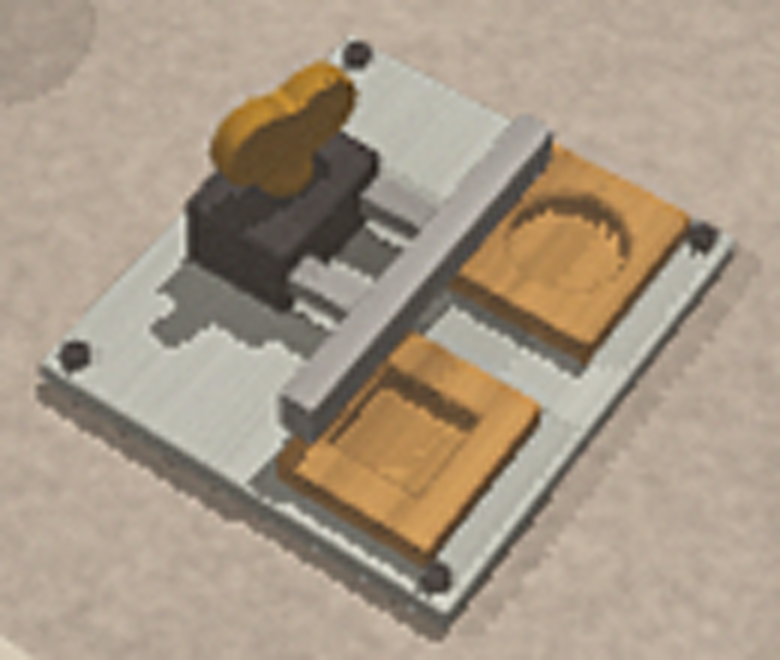

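Run:
```python
from h import *
t=eyes.grab_frame('top');T=camT(t)
for n,z,pts in [('plate',.012,[(75,80),(662,75),(65,600),(672,598)]),('nestSq',.024,[(98,550),(322,550)]),('nestRd',.024,[(415,552),(638,550)]),('pins',.012,[(101,102),(633,101),(95,567),(640,567)]),('wing',.09,[(283,120),(450,165)])]:
    for p in pts: print(n,np.round(p2w(t,(250+(p[0]+.5)/7-.5,235+(p[1]+.5)/7-.5),z,T),4))
for n,pts in [('rd',[(256,91),(344,91),(300,46),(300,134)]),('sq',[(220,433),(290,399),(315,464),(244,497)])]:
    for p in pts: print(n,np.round(p2w(t,(125+(p[0]+.5)/5-.5,220+(p[1]+.5)/5-.5),.05,T),4))
```

```text
plate [0.5824 0.0447 0.012 ]
plate [ 0.5831 -0.1452  0.012 ]
plate [0.4151 0.0454 0.012 ]
plate [ 0.4149 -0.1457  0.012 ]
nestSq [0.4298 0.0342 0.024 ]
nestSq [ 0.4295 -0.0359  0.024 ]
nestRd [ 0.4287 -0.065   0.024 ]
nestRd [ 0.429  -0.1347  0.024 ]
pins [0.5751 0.0362 0.012 ]
pins [ 0.5745 -0.1357  0.012 ]
pins [0.4255 0.0361 0.012 ]
pins [ 0.4247 -0.1358  0.012 ]
wing [ 0.5536 -0.0261  0.09  ]
wing [ 0.5395 -0.0766  0.09  ]
rd [0.594  0.2276 0.05  ]
rd [0.5938 0.1888 0.05  ]
rd [0.6143 0.209  0.05  ]
rd [0.5745 0.2074 0.05  ]
sq [0.4433 0.2364 0.05  ]
sq [0.4579 0.2069 0.05  ]
sq [0.4299 0.195  0.05  ]
sq [0.4159 0.2248 0.05  ]
```

```bash
python3 -m crank '[[[0.0438,-0.0241,0],[0,0,0],0.085],[[0.0438,-0.0241,0],[0,0,0],0.085],[[0.0438,-0.0241,0],[0,0,0],0.085],[[0.0438,-0.0241,0],[0,0,0],0.085],[[0.0438,-0.0241,0],[0,0,0],0.085],[[0.0438,-0.0241,0],[0,0,0],0.085],[[0.0206,-0.0456,0],[0,0,0],0.085],[[0.0206,-0.0456,0],[0,0,0],0.085],[[0.0206,-0.0456,0],[0,0,0],0.085],[[0.0206,-0.0456,0],[0,0,0],0.085]]'; python3 -c "
from h import *
print(np.round(env.get_obs()['joints'],3))"
```

```text
time: 1.2
ee_pos: [0.4601, -0.1791, 0.2267]
orientation: [3.142, 0.003, 0.412]
contact_force: [1.4, 1.3, 1.5]
finger_gap: 0.0851
[ 0.307  0.314 -0.043  1.908  0.019  0.923 -0.904]
```

```bash
python3 -m crank '[[[0.0206,-0.0456,0],[0,0,0],0.085],[[0.0206,-0.0456,0],[0,0,0],0.085],[[0.0,0,0],[0,0,0],0.085],[[0.0,0,0],[0,0,0],0.085]]'
python3 - <<'E'
from h import *
o=env.get_obs();f=eyes.grab_frame('wrist');cv2.imwrite('pics/w1.png',f['image'][:,:,::-1])
np.savez('w1.npz',T=camT(f,o)); print(np.round(o['ee_pos'],4),np.round(o['orientation'],4))
T=camT(f,o)
for p in [(.459,-.0,.024),(.459,-.1,.024),(.547,-.05,.09),(.575,.036,.012),(.425,-.136,.012)]: print(p,w2p(f,p,T))
E
```

```text
time: 1.6
ee_pos: [0.4608, -0.0715, 0.2271]
orientation: [-3.14, 0.001, 0.424]
contact_force: [0.3, -0.4, 0.2]
finger_gap: 0.0842
[ 0.4608 -0.0715  0.2271] [-3.14e+00  1.10e-03  4.24e-01]
(0.459, -0.0, 0.024) [235.56207707 166.24847197]
(0.459, -0.1, 0.024) [341.82034232 213.19268365]
(0.547, -0.05, 0.09) [337.84983375  88.52734338]
(0.575, 0.036, 0.012) [248.64361621  10.88233753]
(0.425, -0.136, 0.012) [359.8762178  257.13431258]
```

View pics/w1.png

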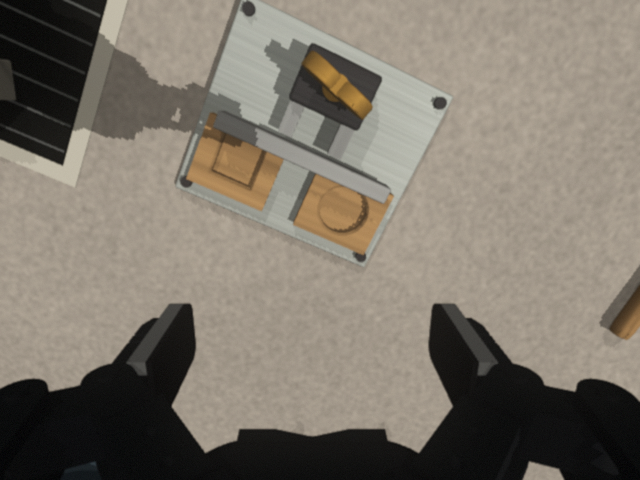

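The wrist view agrees: corner pins at (248,8), (360,256), (440,102), (186,181); pocket centres near (236,164) and (343,210). I'll enlarge it for precision.

Run:
```python
from h import *
t=cv2.imread('pics/w1.png')[:,:,::-1]
crop(t,175,0,305,110,6,'pics/w1a.png')
crop(t,170,100,400,270,3.4,'pics/w1b.png')
```

```text
(no output)
```

View pics/w1b.png

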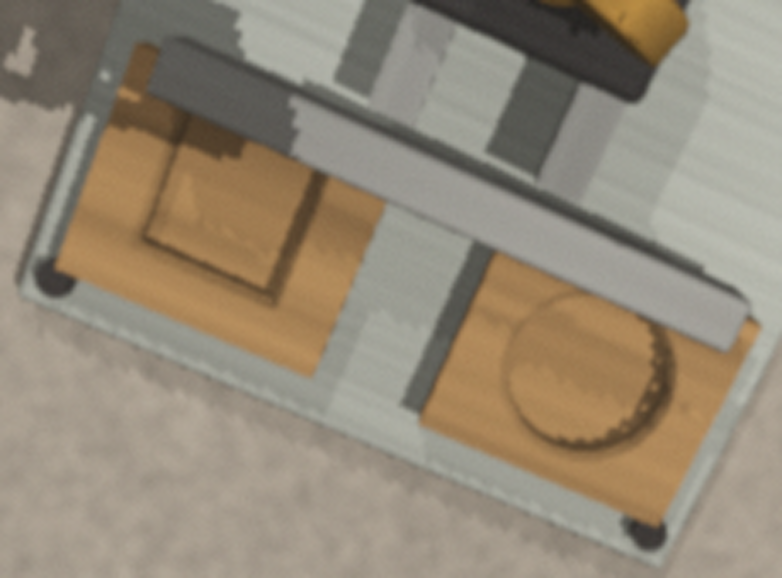

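Run:
```python
from h import *
f=eyes.grab_frame('wrist');T=np.load('w1.npz')['T']
g=lambda p,z: np.round(p2w(f,(170+(p[0]+.5)/3.4-.5,100+(p[1]+.5)/3.4-.5),z,T),4)
for n,p in [('sqnest',(58,270)),('sqnest',(314,375)),('rdnest',(422,424)),('rdnest',(658,520)),('rdpocket',(588,371)),('sqpocket',(143,238)),('sqpocket',(275,303))]: print(n,g(p,.024))
for p in [(55,276),(644,530)]: print('pin',g(p,.012))
```

```text
sqnest [0.4315 0.0343 0.024 ]
sqnest [ 0.4328 -0.0349  0.024 ]
rdnest [ 0.4322 -0.0656  0.024 ]
rdnest [ 0.4337 -0.1335  0.024 ]
rdpocket [ 0.4629 -0.0989  0.024 ]
sqpocket [0.4479 0.0175 0.024 ]
sqpocket [ 0.4462 -0.0188  0.024 ]
pin [0.4263 0.037  0.012 ]
pin [ 0.4261 -0.1346  0.012 ]
```

```bash
python3 -m crank '[[[0.0206,-0.0456,0],[0,0,0],0.085],[[0.0206,-0.0456,0],[0,0,0],0.085],[[0.0206,-0.0456,0],[0,0,0],0.085],[[0.0206,-0.0456,0],[0,0,0],0.085],[[0.0206,-0.0456,0],[0,0,0],0.085],[[-0.0067,-0.0436,0.04],[0,0,0],0.085],[[0.0,0,0.04],[0,0,0],0.085],[[0.0,0,0],[0,0,0],0.085],[[0.0,0,0],[0,0,0],0.085]]'
python3 - <<'E'
from h import *
o=env.get_obs();f=eyes.grab_frame('wrist');cv2.imwrite('pics/w2.png',f['image'][:,:,::-1])
np.savez('w2.npz',T=camT(f,o)); print(np.round(o['ee_pos'],4),np.round(o['orientation'],4))
print(w2p(f,(.4368,.2158,.05),camT(f,o)))
E
```

```text
time: 2.6
ee_pos: [0.4521, 0.2056, 0.1519]
orientation: [3.14, -0.003, 0.39]
contact_force: [0.3, 0.1, 0.2]
finger_gap: 0.085
[0.4521 0.2056 0.1519] [ 3.1403 -0.0034  0.3902]
[289.07683059 249.12994769]
```

View pics/w2.png

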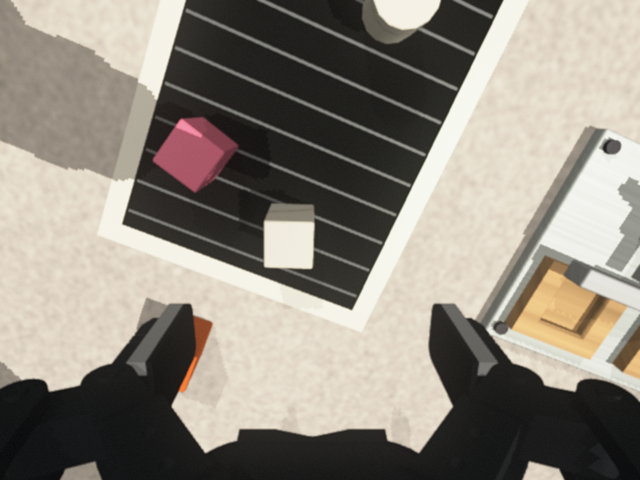

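Run:
```python
from h import *
t=cv2.imread('pics/w2.png')[:,:,::-1]
crop(t,240,190,340,280,7,'pics/w2a.png')
```

```text
(no output)
```

View pics/w2a.png

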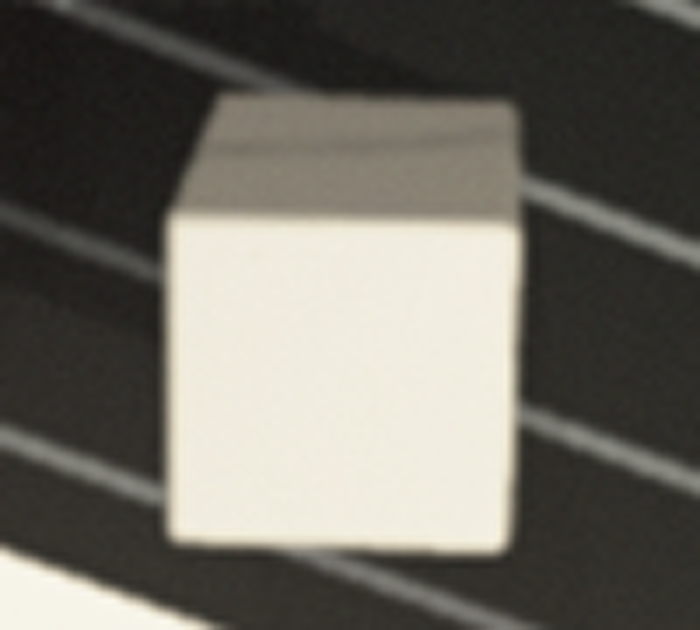

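Run:
```python
from h import *
f=eyes.grab_frame('wrist');T=np.load('w2.npz')['T'];o=env.get_obs()
P=np.array([p2w(f,(240+(p[0]+.5)/7-.5,190+(p[1]+.5)/7-.5),.05,T) for p in [(167,216),(521,223),(509,552),(170,543)]])
print(P.round(4),P.mean(0))
for i in range(4):
    d=P[(i+1)%4]-P[i];print(np.linalg.norm(d),np.arctan2(d[1],d[0])%(np.pi/2))
print(np.round(o['ee_pos'],4),np.round(o['orientation'],4))
```

```text
[[0.4484 0.2376 0.05  ]
 [0.4598 0.2081 0.05  ]
 [0.4302 0.1971 0.05  ]
 [0.4191 0.2264 0.05  ]] [0.43936909 0.21726938 0.05      ]
0.03159505992683681 0.3690531214873607
0.031610714970815926 0.3564454051584778
0.031358583215248585 0.3608383577763321
0.03135101558655233 0.36391790360912846
[0.4525 0.2052 0.1525] [ 3.1401 -0.0049  0.3891]
```

```bash
python3 -m crank '[[[-0.008,-0.016,0],[0,0,0.026],0.07],[[0,0,0.04],[0,0,0],0.07],[[0.0,0,0.03],[0,0,0],0.07],[[0,0,0],[0,0,0],0.07],[[0,0,0],[0,0,0],0.07]]'
```

```text
time: 3.2
ee_pos: [0.4478, 0.2144, 0.0898]
orientation: [3.14, -0.02, 0.35]
contact_force: [0.2, -0.2, 0.6]
finger_gap: 0.0699
```

```bash
python3 -m crank '[[[-0.007,-0.006,0],[0,-0.02,-0.013],0.07],[[0,0,0],[0,0,0],0.07],[[0,0,0.03],[0,0,0],0.07],[[0,0,0],[0,0,0],0.07]]'
```

```text
time: 3.6
ee_pos: [0.4423, 0.2186, 0.0652]
orientation: [3.141, -0.008, 0.362]
contact_force: [-0.4, -0.3, 1.4]
finger_gap: 0.07
```

```bash
python3 -m crank '[[[-0.003,0,0.026],[0,-0.008,0],0.07],[[-0.001,0,0.024],[0,0,0],0.07],[[0,0,0],[0,0,0],0.07],[[0,0,0],[0,0,0],0.07]]'
python3 - <<'E'
from h import *
o=env.get_obs();f=eyes.grab_frame('wrist');cv2.imwrite('pics/w3.png',f['image'][:,:,::-1])
E
```

```text
time: 4.0
ee_pos: [0.4418, 0.2189, 0.0198]
orientation: [-3.142, -0.005, 0.362]
contact_force: [-0.1, 1.2, 0.8]
finger_gap: 0.0702
```

View pics/w3.png

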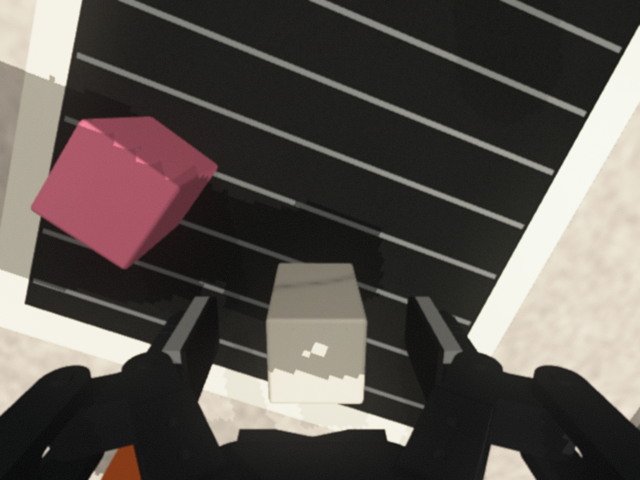

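Run:
```python
from h import *
o=env.get_obs();f=eyes.grab_frame('wrist');T=camT(f,o)
P=np.array([p2w(f,p,.05,T) for p in [(267,320),(366,320),(363,402),(270,402)]]);print(P.round(4),P.mean(0).round(4))
R=Rn.from_euler('xyz',o['orientation']).as_matrix();print(R.T@(P.mean(0)-o['ee_pos']))
```

```text
[[0.4487 0.2373 0.05  ]
 [0.4595 0.2086 0.05  ]
 [0.4311 0.1977 0.05  ]
 [0.4202 0.2266 0.05  ]] [0.4399 0.2176 0.05  ]
[-0.00219208  0.00057165 -0.03010404]
```

Stone is 2 mm behind in tool x; correct, go 6 mm lower and close.

```bash
python3 -m crank '[[[-0.003,0.0005,0.009],[0,-0.006,0],0.07],[[0,0,0],[0,0,0],0.07],[[0,0,0],[0,0,0],0.02],[[0,0,0],[0,0,0],0.02],[[0,0,0],[0,0,0],0.02],[[0,0,0],[0,0,0],0.02],[[0,0,0],[0,0,0],0.02],[[0,0,0],[0,0,0],0.02]]'
```

```text
time: 4.9
ee_pos: [0.4406, 0.2179, 0.0132]
orientation: [-3.141, -0.004, 0.361]
contact_force: [-0.1, -0.4, -1.9]
finger_gap: 0.0313
```

```bash
python3 -m crank '[[[0,0,-0.02],[0,0,0],0.02],[[0,0,-0.03],[0,0,0.12],0.02],[[0,0,-0.03],[0,0,0.12],0.02],[[0,0,-0.01],[0,0,0.12],0.02],[[0,0.02,0],[0,0,0],0.02],[[0,0.04,0],[0,0,0],0.02],[[0.005,0.045,0],[0,0,0],0.02],[[0.005,0.045,0],[0,0,0],0.02],[[0.005,0.03,0],[0,0,0],0.02],[[0,0,0],[0,0,0],0.02],[[0,0,0],[0,0,0],0.02]]'
python3 - <<'E'
from h import *
o=env.get_obs();f=eyes.grab_frame('wrist');cv2.imwrite('pics/w4.png',f['image'][:,:,::-1]); np.savez('w4.npz',T=camT(f,o))
print(np.round(o['ee_pos'],4),np.round(o['orientation'],4))
E
```

```text
time: 6.0
ee_pos: [0.4528, 0.0332, 0.1055]
orientation: [-3.138, -0.002, -0.011]
contact_force: [-0.2, 0.4, -0.4]
finger_gap: 0.0314
[0.4528 0.0332 0.1055] [-3.1377e+00 -2.4000e-03 -1.0500e-02]
```

View pics/w4.png

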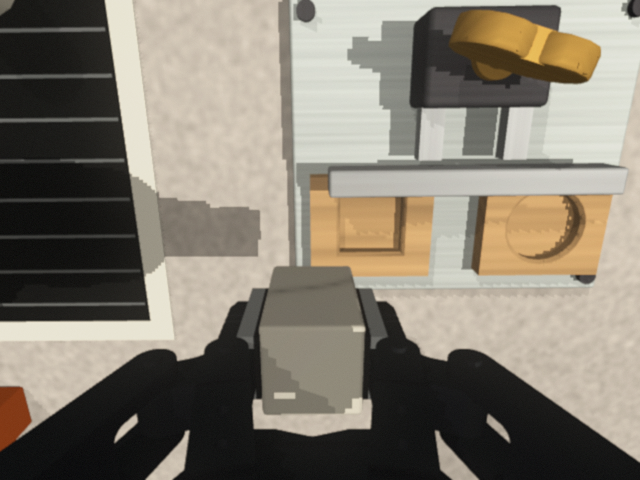

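Run:
```python
from h import *
t=cv2.imread('pics/w4.png')[:,:,::-1]
crop(t,290,160,450,290,5,'pics/w4a.png')
crop(t,460,160,630,290,4.6,'pics/w4b.png')
```

```text
(no output)
```

View pics/w4a.png

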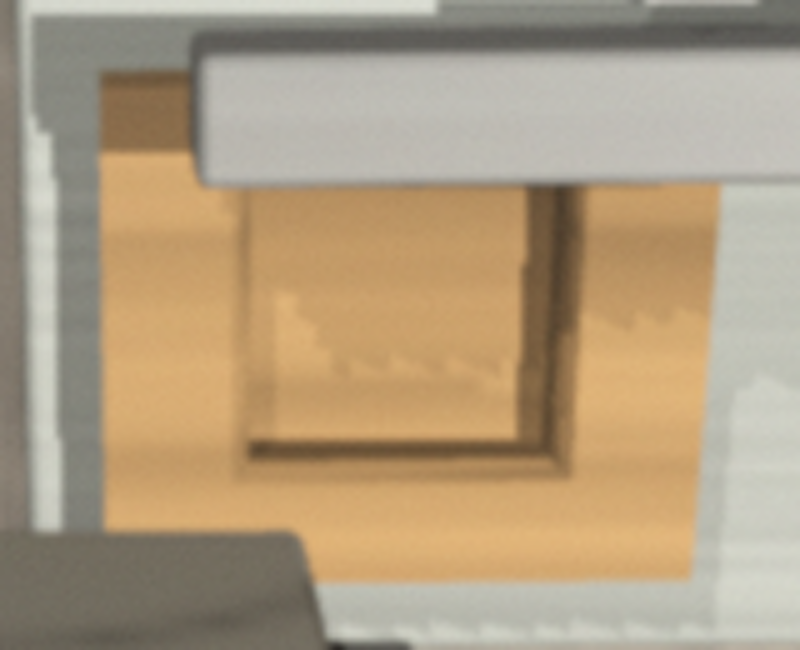

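View pics/w4b.png

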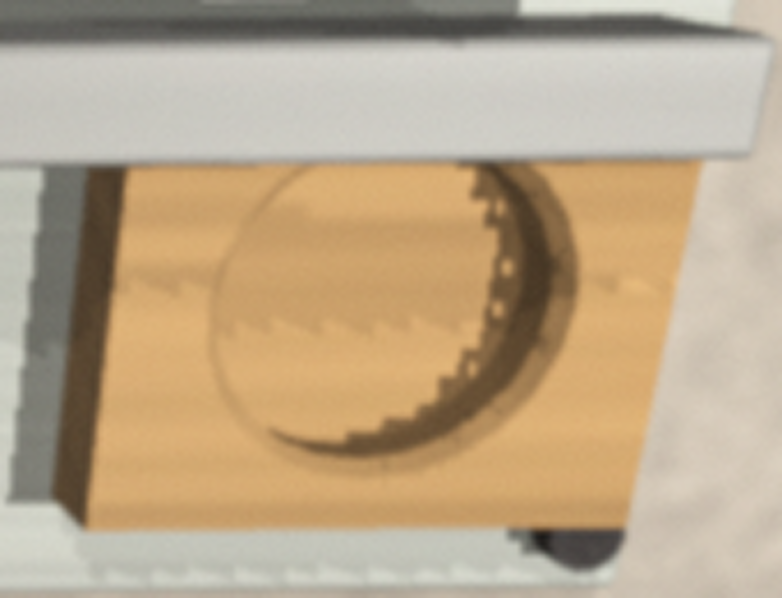

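Run:
```python
from h import *
f=eyes.grab_frame('wrist');T=np.load('w4.npz')['T']
a=lambda p,z:np.round(p2w(f,(290+(p[0]+.5)/5-.5,160+(p[1]+.5)/5-.5),z,T),4)
b=lambda p,z:np.round(p2w(f,(460+(p[0]+.5)/4.6-.5,160+(p[1]+.5)/4.6-.5),z,T),4)
for n,p in [('near right',(690,579)),('far left',(100,75)),('far? left near',(104,530)),('mouthL',(236,478)),('mouthR',(571,476)),('L300',(240,300)),('R300',(580,300))]: print(n,a(p,.024))
print('bar',a((210,186),.046),b((750,157),.046), b((740,157),.046))
for n,p in [('nearL',(86,528)),('nearR',(625,527)),('mL',(210,320)),('mR',(580,285)),('mB',(385,478))]: print(n,b(p,.024))
# stone bottom near edge: bottom far corners of stone
R=T[:3,:3]
for p in [(273,268),(351,266)]: print('stonebot',p2w(f,p,.0928,T)) 
for p in [(262,326),(364,325),(361,411),(263,411)]: print('stonetop',p2w(f,p,.1423,T))
```

```text
near right [ 0.432  -0.0342  0.024 ]
far left [0.493  0.0354 0.024 ]
far? left near [0.439  0.0356 0.024 ]
mouthL [0.4454 0.02   0.024 ]
mouthR [ 0.4453 -0.0193  0.024 ]
L300 [0.4671 0.0197 0.024 ]
R300 [ 0.4667 -0.0191  0.024 ]
bar [0.4851 0.0242 0.046 ] [ 0.4852 -0.1226  0.046 ] [ 0.4852 -0.1216  0.046 ]
nearL [ 0.4324 -0.0643  0.024 ]
nearR [ 0.4319 -0.1339  0.024 ]
mL [ 0.4604 -0.0767  0.024 ]
mR [ 0.4645 -0.122   0.024 ]
mB [ 0.439  -0.1019  0.024 ]
stonebot [0.46553337 0.05023023 0.0928    ]
stonebot [0.46611581 0.01819256 0.0928    ]
stonetop [0.46736997 0.04868388 0.1423    ]
stonetop [0.46743768 0.01883438 0.1423    ]
stonetop [0.43701439 0.01895247 0.1423    ]
stonetop [0.43725442 0.04977848 0.1423    ]
```

```bash
python3 -m crank '[[[0.0135,0.034,0],[0.003,0,-0.011],0.02],[[0,0,0],[0,0,0],0.02],[[0,0,0.03],[0,0,0],0.02],[[0,0,0.015],[0,0,0],0.02],[[0,0,0],[0,0,0],0.02]]'
python3 - <<'E'
from h import *
o=env.get_obs();f=eyes.grab_frame('wrist');cv2.imwrite('pics/w5.png',f['image'][:,:,::-1]); np.savez('w5.npz',T=camT(f,o))
print(np.round(o['ee_pos'],4),np.round(o['orientation'],4))
f=eyes.grab_frame('side');crop(f['image'],270,190,420,340,4,'pics/s5.png')
E
```

```text
time: 6.6
ee_pos: [0.4683, 0.0067, 0.0597]
orientation: [-3.132, -0.006, 0.013]
contact_force: [-0.0, -0.7, -0.1]
finger_gap: 0.0313
[0.4683 0.0067 0.0597] [-3.132  -0.0058  0.0135]
```

View pics/w5.png

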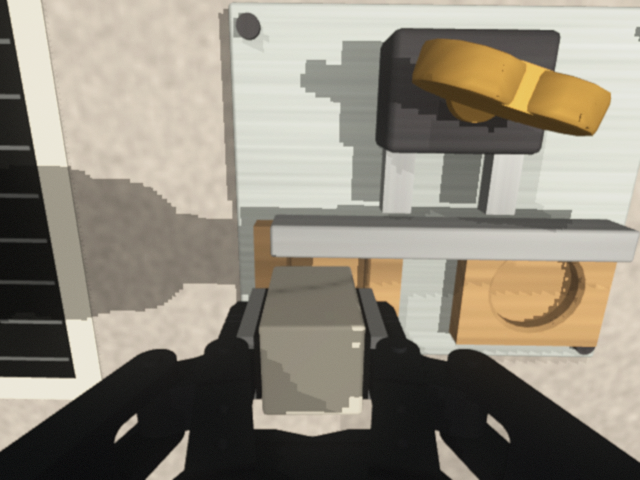

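View pics/s5.png

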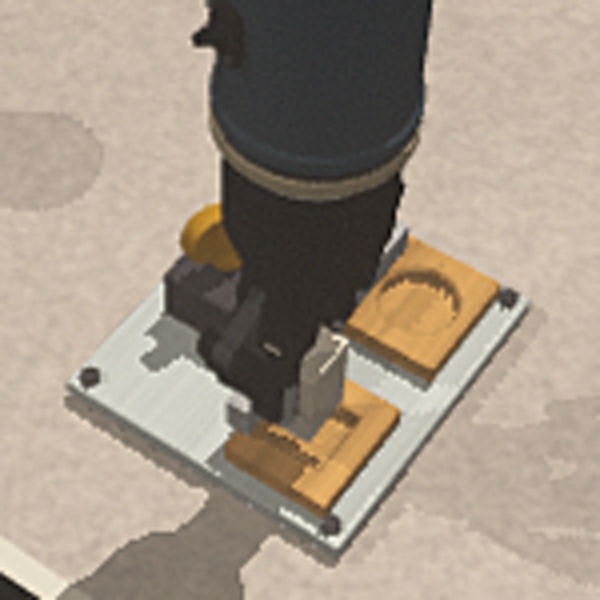

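Run:
```python
from h import *
t=cv2.imread('pics/w5.png')[:,:,::-1]
crop(t,240,200,440,350,4,'pics/w5a.png')
```

```text
(no output)
```

View pics/w5a.png

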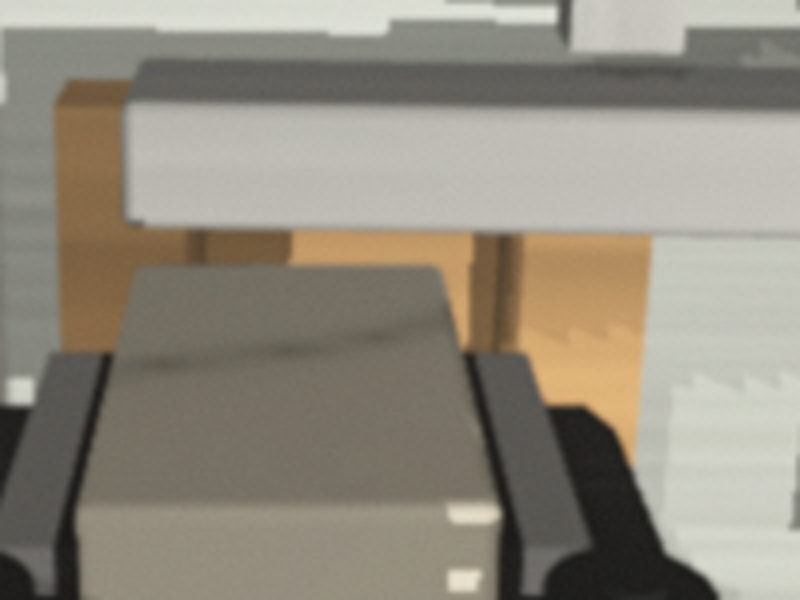

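Run:
```python
from h import *
f=eyes.grab_frame('wrist');T=np.load('w5.npz')['T'];o=env.get_obs()
a=lambda p,z:np.round(p2w(f,(240+(p[0]+.5)/4-.5,200+(p[1]+.5)/4-.5),z,T),4)
for n,p,z in [('barL',(130,224),.046),('barR',(790,236),.046),('mouthL',(187,245),.024),('mouthR',(522,245),.024),('nestL',(57,240),.024),('nestR',(650,240),.024),('stoneL',(133,268),.0465),('stoneR',(441,267),.0465),('topL',(78,503),.0965),('topR',(498,507),.0965)]: print(n,a(p,z))
print(o['ee_pos'],o['orientation'])
```

```text
barL [0.4856 0.0245 0.046 ]
barR [ 0.4854 -0.0431  0.046 ]
mouthL [0.475  0.0202 0.024 ]
mouthR [ 0.4756 -0.0191  0.024 ]
nestL [0.4754 0.0355 0.024 ]
nestR [ 0.4765 -0.034   0.024 ]
stoneL [0.481  0.0242 0.0465]
stoneR [ 0.4816 -0.0075  0.0465]
topL [0.4825 0.0232 0.0965]
topR [ 0.4827 -0.0076  0.0965]
[0.46923883 0.00625924 0.06147307] [-3.13209229 -0.00845585  0.01300181]
```

```bash
python3 -m crank '[[[-0.001,0.0075,0],[-0.009,-0.007,0.015],0.02],[[0,0,0],[0,0,0],0.02],[[0,0,0],[0,0,0],0.02]]'
python3 - <<'E'
from h import *
o=env.get_obs();f=eyes.grab_frame('wrist');T=camT(f,o);np.savez('w6.npz',T=T)
print(np.round(o['ee_pos'],4),np.round(o['orientation'],4))
crop(f['image'],240,200,440,350,4,'pics/w6a.png')
E
```

```text
time: 7.05
ee_pos: [0.4693, -0.0013, 0.0633]
orientation: [3.142, -0.004, -0.003]
contact_force: [-0.1, -0.0, -1.7]
finger_gap: 0.0312
[ 0.4693 -0.0013  0.0633] [ 3.1415e+00 -3.8000e-03 -2.5000e-03]
```

View pics/w6a.png

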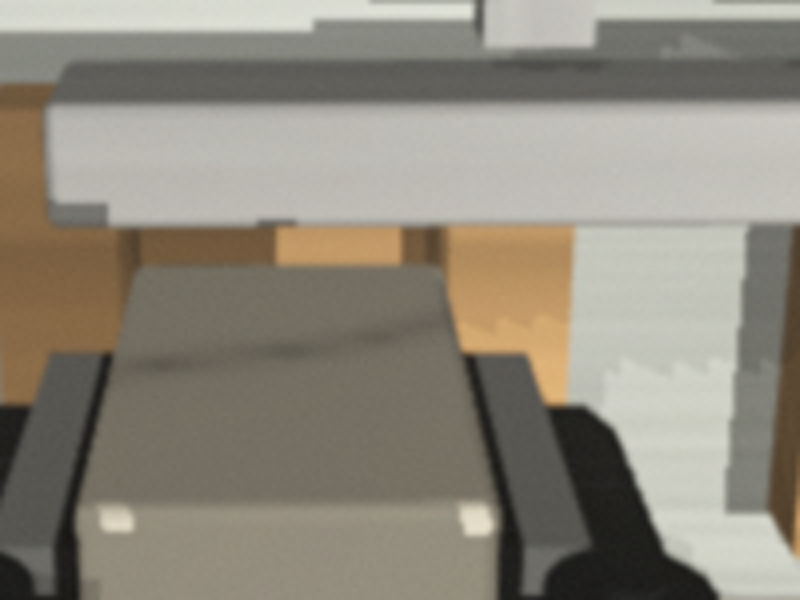

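Run:
```python
from h import *
f=eyes.grab_frame('wrist');T=np.load('w6.npz')['T'];o=env.get_obs()
a=lambda p,z:np.round(p2w(f,(240+(p[0]+.5)/4-.5,200+(p[1]+.5)/4-.5),z,T),4)
zb=.0633-.0132
for n,p,z in [('barL',(52,226),.046),('barR',(790,224),.046),('mouthL',(118,240),.024),('mouthR',(450,240),.024),('nestR',(573,240),.024),('stoneL',(133,268),zb),('stoneR',(441,267),zb),('topL',(78,503),zb+.05),('topR',(498,507),zb+.05)]: print(n,a(p,z))
print(o['ee_pos'],o['orientation'])
```

```text
barL [0.4854 0.0247 0.046 ]
barR [ 0.4854 -0.0527  0.046 ]
mouthL [0.4754 0.0203 0.024 ]
mouthR [ 0.4753 -0.0195  0.024 ]
nestR [ 0.4752 -0.0342  0.024 ]
stoneL [0.4823 0.0159 0.0501]
stoneR [ 0.4823 -0.0158  0.0501]
topL [0.4838 0.0153 0.1001]
topR [ 0.4834 -0.0155  0.1001]
[ 0.46919644 -0.00126644  0.06319067] [ 3.14156147e+00 -3.64692490e-03 -2.44424560e-03]
```

```bash
python3 -m crank '[[[-0.002,-0.0005,0.008],[0,-0.003,0],0.02],[[0,0,0.012],[0,0,0],0.02],[[0,0,0.004],[0,0,0],0.02],[[0,0,0.002],[0,0,0],0.02]]'
```

```text
time: 7.55
ee_pos: [0.4671, -0.0006, 0.0359]
orientation: [-3.141, -0.001, -0.003]
contact_force: [-0.0, 0.1, -0.9]
finger_gap: 0.0313
```

```bash
python3 -m crank '[[[0,0,0.004],[0,0,0],0.02],[[0,0,0.003],[0,0,0],0.02],[[0,0,0.0],[0,0,0],0.02]]'
```

```text
time: 7.85
ee_pos: [0.4672, -0.0006, 0.0292]
orientation: [-3.141, -0.002, -0.003]
contact_force: [-0.0, -0.6, -0.6]
finger_gap: 0.0313
```

```bash
python3 -m crank '[[[0,0,0.001],[0,0,0],0.02],[[0,0,0.0005],[0,0,0],0.02]]'
python3 - <<'E'
from h import *
o=env.get_obs();f=eyes.grab_frame('wrist')
print(np.round(o['ee_pos'],4),np.round(o['contact_force'],1))
cv2.imwrite('pics/w7.png',f['image'][:,:,::-1])
E
```

```text
time: 8.05
ee_pos: [0.4672, -0.0006, 0.0291]
orientation: [-3.141, -0.003, -0.003]
contact_force: [-1.7, 0.9, 4.9]
finger_gap: 0.0313
[ 0.4672 -0.0006  0.0291] [-1.7  0.9  4.9]
```

View pics/w7.png

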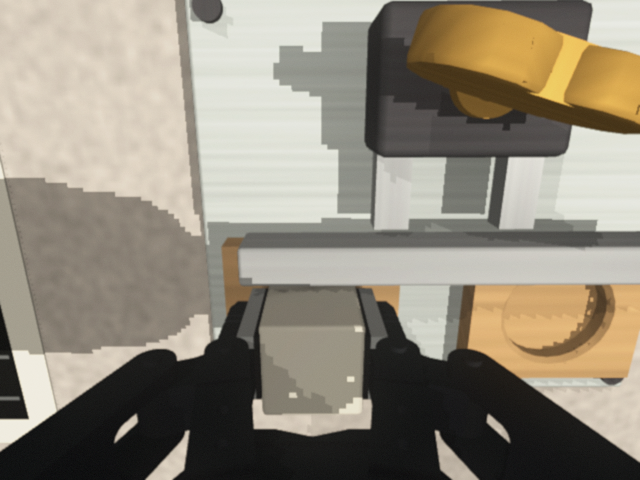

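On the floor (z 29.1 mm, force 5 N rising). Release and lift.

```bash
python3 -m crank '[[[0,0,0],[0,0,0],0.055],[[0,0,0],[0,0,0],0.055],[[0,0,0],[0,0,0],0.055],[[0,0,-0.015],[0,0,0],0.055],[[0,0,-0.03],[0,0,0],0.055],[[0,0,-0.04],[0,0,0],0.07],[[0,0,-0.03],[0,0,0],0.07],[[0,0,0],[0,0,0],0.07]]';python3 - <<'E'
from h import *
o=env.get_obs();f=eyes.grab_frame('wrist');cv2.imwrite('pics/w8.png',f['image'][:,:,::-1]);np.savez('w8.npz',T=camT(f,o))
print(np.round(o['ee_pos'],4),np.round(o['orientation'],4))
E
```

```text
time: 8.9
ee_pos: [0.4667, -0.0005, 0.1471]
orientation: [-3.141, -0.001, -0.003]
contact_force: [0.7, 0.3, -1.0]
finger_gap: 0.0697
[ 0.4667 -0.0005  0.1471] [-3.1413e+00 -5.0000e-04 -2.6000e-03]
```

View pics/w8.png

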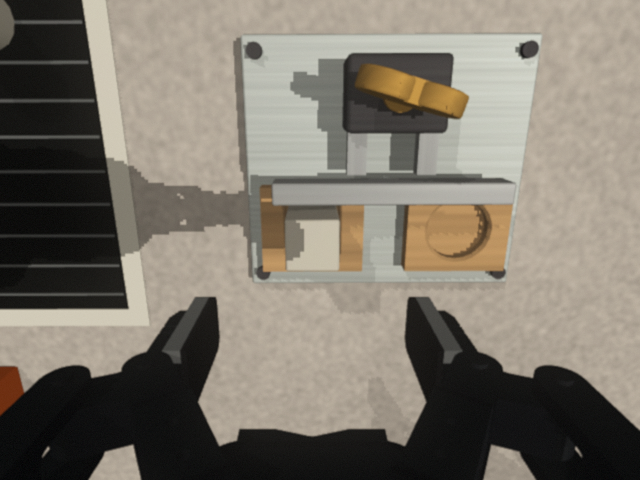

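```bash
python3 -m crank '[[[0.02,-0.034,0],[0,0,0],0.07],[[0.02,-0.034,0],[0,0,0],0.07],[[0.02,-0.034,0],[0,0,0],0.07],[[0.02,-0.034,0],[0,0,0],0.07],[[0.02,-0.034,0],[0,0,0],0.07],[[0.02,-0.034,0],[0,0,0],0.07],[[0,0,0],[0,0,0],0.07],[[0,0,0],[0,0,0],0.07]]';python3 - <<'E'
from h import *
o=env.get_obs();f=eyes.grab_frame('wrist');cv2.imwrite('pics/w9.png',f['image'][:,:,::-1]);np.savez('w9.npz',T=camT(f,o))
print(np.round(o['ee_pos'],4),np.round(o['orientation'],4))
E
```

```text
time: 9.75
ee_pos: [0.5865, 0.2081, 0.1327]
orientation: [3.136, 0.014, -0.007]
contact_force: [0.3, -0.2, -0.5]
finger_gap: 0.0701
[0.5865 0.2081 0.1327] [ 3.1364  0.0142 -0.0068]
```

View pics/w9.png

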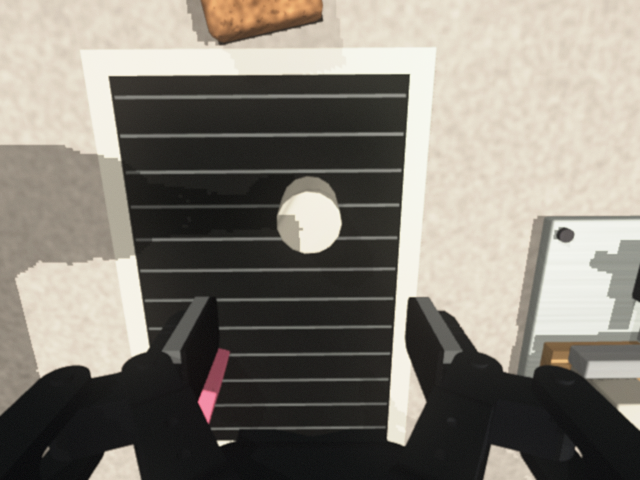

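Run:
```python
from h import *
f=eyes.grab_frame('wrist');T=np.load('w9.npz')['T'];o=env.get_obs()
for p in [(309,221.5),(277,221.5),(341,221.5),(309,190),(309,253)]: print(p2w(f,p,.05,T).round(4))
print(np.round(o['ee_pos'],4),np.round(o['orientation'],4))
```

```text
[0.5981 0.2103 0.05  ]
[0.5983 0.2287 0.05  ]
[0.598  0.1919 0.05  ]
[0.6166 0.2102 0.05  ]
[0.5787 0.2105 0.05  ]
[0.5863 0.2077 0.1333] [ 3.1369  0.014  -0.0074]
```

```bash
python3 -m crank '[[[0.0117,-0.0026,0],[0.005,0.014,-0.007],0.07],[[0,0,0.03],[0,0,0],0.07],[[0,0,0.02],[0,0,0],0.07],[[0,0,0],[0,0,0],0.07],[[0,0,0],[0,0,0],0.07]]';python3 - <<'E'
from h import *
o=env.get_obs();f=eyes.grab_frame('wrist');cv2.imwrite('pics/w10.png',f['image'][:,:,::-1]);np.savez('w10.npz',T=camT(f,o))
print(np.round(o['ee_pos'],4),np.round(o['orientation'],4))
E
```

```text
time: 10.35
ee_pos: [0.6014, 0.2052, 0.0831]
orientation: [-3.141, -0.006, -0.005]
contact_force: [0.9, -0.3, 0.6]
finger_gap: 0.0699
[0.6014 0.2052 0.0831] [-3.1414 -0.0058 -0.0052]
```

View pics/w10.png

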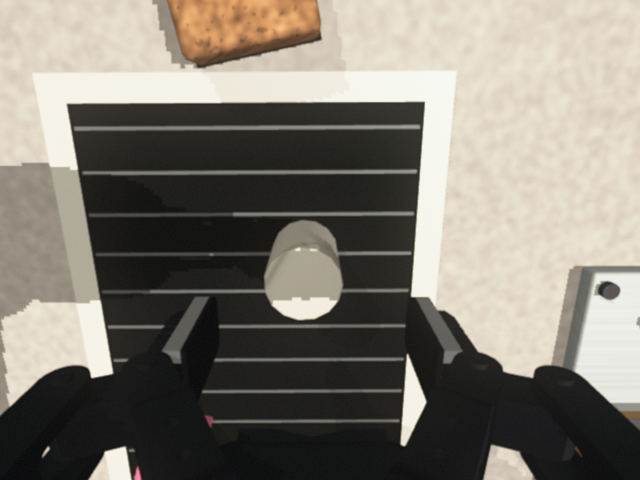

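Run:
```python
from h import *
f=eyes.grab_frame('wrist');T=np.load('w10.npz')['T'];o=env.get_obs()
for p in [(303.5,283),(264,283),(343,283),(303.5,320)]: print(p2w(f,p,.05,T).round(4))
print(np.round(o['ee_pos'],4),np.round(o['orientation'],4))
```

```text
[0.5982 0.2103 0.05  ]
[0.5983 0.2289 0.05  ]
[0.5981 0.1917 0.05  ]
[0.5787 0.2105 0.05  ]
[0.6015 0.2055 0.0836] [-3.1411 -0.0065 -0.0051]
```

```bash
python3 -m crank '[[[-0.0035,-0.005,0.01],[0,-0.006,-0.005],0.07],[[0,0,0.03],[0,0,0],0.07],[[0,0,0.02],[0,0,0],0.07],[[0,0,0.004],[0,0,0],0.07],[[0,0,0],[0,0,0],0.07]]'
```

```text
time: 10.95
ee_pos: [0.6001, 0.2135, 0.0209]
orientation: [-3.137, -0.006, 0.002]
contact_force: [0.0, 0.1, 0.0]
finger_gap: 0.0697
```

```bash
python3 -m crank '[[[-0.0025,0.003,0.008],[-0.005,-0.006,0.002],0.07],[[0,0,0],[0,0,0],0.07],[[0,0,0],[0,0,0],0.07]]'
```

```text
time: 11.25
ee_pos: [0.5984, 0.211, 0.0144]
orientation: [-3.142, -0.002, -0.0]
contact_force: [0.2, -0.0, 0.5]
finger_gap: 0.0699
```

```bash
python3 -m crank '[[[0,0.0005,0.001],[0,-0.002,0],0.03],[[0,0,0],[0,0,0],0.03],[[0,0,0],[0,0,0],0.03],[[0,0,0],[0,0,0],0.03],[[0,0,0],[0,0,0],0.03],[[0,0,0],[0,0,0],0.03]]'
```

```text
time: 11.85
ee_pos: [0.5991, 0.2105, 0.0147]
orientation: [-3.141, -0.002, -0.001]
contact_force: [-0.2, -0.5, 0.1]
finger_gap: 0.037
```

```bash
python3 -m crank '[[[0,0,-0.02],[0,0,0],0.03],[[0,0,-0.035],[0,0,0],0.03],[[-0.01,0,-0.04],[0,0,0],0.03],[[-0.02,0.02,-0.015],[0,0,0],0.03],[[-0.018,0.04,0],[0,0,0],0.03],[[-0.018,0.04,0],[0,0,0],0.03],[[-0.018,0.045,0],[0,0,0],0.03],[[-0.018,0.045,0],[0,0,0],0.03],[[-0.018,0.045,0],[0,0,0],0.03],[[-0.018,0.03,0],[0,0,0],0.03],[[0,0,0],[0,0,0],0.03],[[0,0,0],[0,0,0],0.03]]';python3 - <<'E'
from h import *
o=env.get_obs();f=eyes.grab_frame('wrist');cv2.imwrite('pics/w11.png',f['image'][:,:,::-1]);np.savez('w11.npz',T=camT(f,o))
print(np.round(o['ee_pos'],4),np.round(o['orientation'],4))
E
```

```text
time: 13.05
ee_pos: [0.455, -0.062, 0.1272]
orientation: [-3.14, -0.003, 0.001]
contact_force: [0.8, 0.2, -3.0]
finger_gap: 0.0366
[ 0.455  -0.062   0.1272] [-3.1401e+00 -2.6000e-03  1.5000e-03]
```

View pics/w11.png

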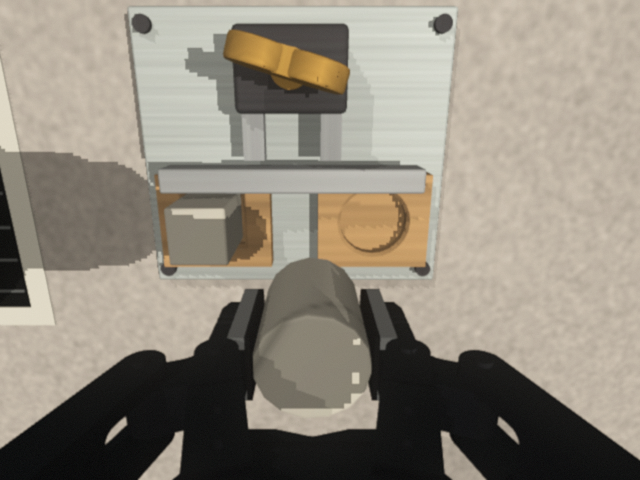

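Run:
```python
from h import *
t=cv2.imread('pics/w11.png')[:,:,::-1]
crop(t,300,160,450,280,5,'pics/w11a.png')
crop(t,215,10,365,120,5,'pics/w11b.png')
```

```text
(no output)
```

View pics/w11a.png

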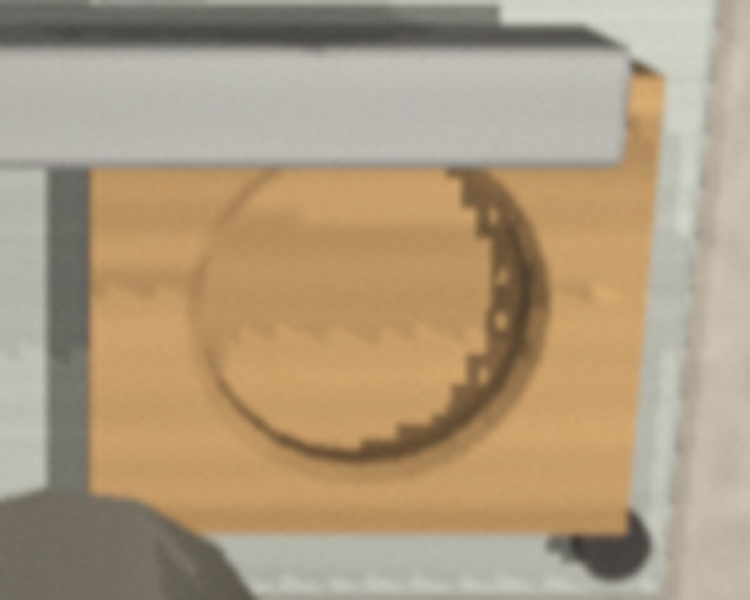

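View pics/w11b.png

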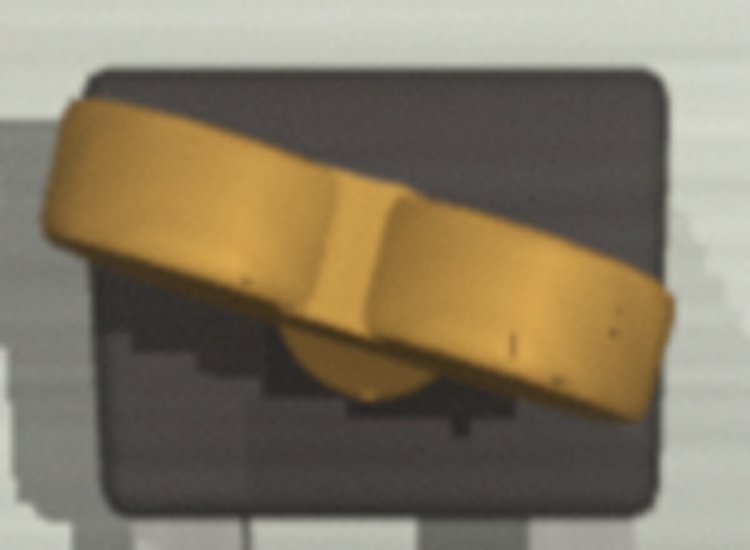

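Run:
```python
from h import *
f=eyes.grab_frame('wrist');T=np.load('w11.npz')['T'];o=env.get_obs()
a=lambda p,z,q=(300,160):np.round(p2w(f,(q[0]+(p[0]+.5)/5-.5,q[1]+(p[1]+.5)/5-.5),z,T),4)
for n,p,z in [('mL',(188,300),.024),('mR',(550,295),.024),('mB',(360,480),.024),('near',(628,532),.024),('barR',(623,163),.046)]: print(n,a(p,z))
zt=.1272-.0147+.05
for p in [(253,350),(371,350),(312,410)]: print('stonetop',p2w(f,p,zt,T).round(4))
for p in [(312,259)]: print('stonebot',p2w(f,p,zt-.05,T).round(4))
for n,p in [('wL',(75,98)),('wLb',(45,235)),('wR',(672,295)),('wRb',(640,422))]: print(n,a(p,.088,(215,10)))
for n,p in [('bl',(88,72)),('br',(665,72)),('blb',(110,515)),('brb',(655,515))]: print(n,a(p,.046,(215,10)))
```

```text
mL [ 0.4635 -0.0767  0.024 ]
mR [ 0.4642 -0.1221  0.024 ]
mB [ 0.4395 -0.0994  0.024 ]
near [ 0.4323 -0.1346  0.024 ]
barR [ 0.4855 -0.1237  0.046 ]
stonetop [ 0.4603 -0.0431  0.1625]
stonetop [ 0.4604 -0.0789  0.1625]
stonetop [ 0.4384 -0.061   0.1625]
stonebot [ 0.4708 -0.061   0.1125]
wL [ 0.561  -0.0274  0.088 ]
wLb [ 0.5507 -0.0243  0.088 ]
wR [ 0.5462 -0.0762  0.088 ]
wRb [ 0.5361 -0.0738  0.088 ]
bl [ 0.5704 -0.021   0.046 ]
br [ 0.5705 -0.0785  0.046 ]
blb [ 0.5281 -0.021   0.046 ]
brb [ 0.5281 -0.0786  0.046 ]
```

Run:
```python
from h import *
t=cv2.imread('pics/w11.png')[:,:,::-1]
crop(t,230,245,395,420,3.4,'pics/w11c.png')
```

```text
(no output)
```

View pics/w11c.png

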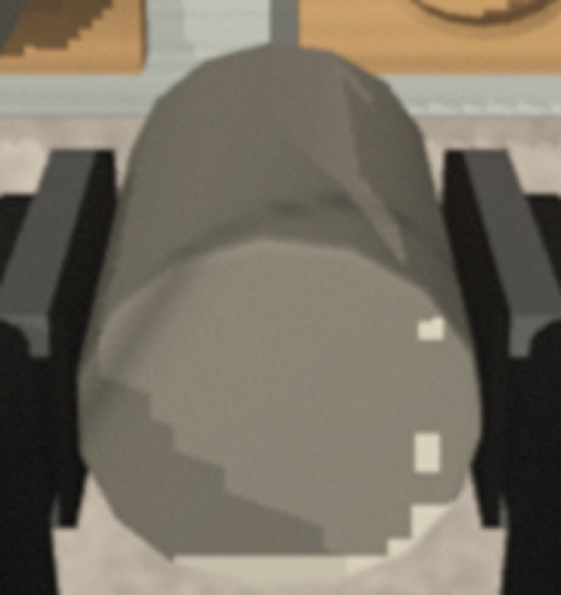

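Run:
```python
from h import *
f=eyes.grab_frame('wrist');T=np.load('w11.npz')['T'];o=env.get_obs()
zt=.1272-.0147+.05
for p in [(312,315.6),(312,417),(312,258)]: print(p2w(f,p,zt,T).round(4),p2w(f,p,zt-.05,T).round(4))
print(np.round(o['ee_pos'],4),np.round(o['orientation'],4))
```

```text
[ 0.472  -0.061   0.1625] [ 0.4446 -0.061   0.1125]
[ 0.4357 -0.061   0.1625] [ 0.3913 -0.0611  0.1125]
[ 0.4901 -0.0609  0.1625] [ 0.4712 -0.061   0.1125]
[ 0.4556 -0.0605  0.127 ] [-3.1398e+00 -2.4000e-03  4.6000e-03]
```

```bash
python3 -m crank '[[[0.0085,0.038,0],[-0.001,-0.002,0.003],0.03],[[0,0,0],[0,0,0],0.03],[[0,0,0.035],[0,0,0],0.03],[[0,0,0.03],[0,0,0],0.03],[[0,0,0],[0,0,0],0.03],[[0,0,0],[0,0,0],0.03]]';python3 - <<'E'
from h import *
o=env.get_obs();f=eyes.grab_frame('wrist');cv2.imwrite('pics/w12.png',f['image'][:,:,::-1]);np.savez('w12.npz',T=camT(f,o))
print(np.round(o['ee_pos'],4),np.round(o['orientation'],4))
crop(f['image'],200,190,440,370,3.3,'pics/w12a.png')
E
```

```text
time: 13.8
ee_pos: [0.4714, -0.0925, 0.0613]
orientation: [-3.139, -0.007, 0.014]
contact_force: [-0.2, 0.3, -2.2]
finger_gap: 0.0368
[ 0.4714 -0.0925  0.0613] [-3.139  -0.0069  0.0136]
```

View pics/w12a.png

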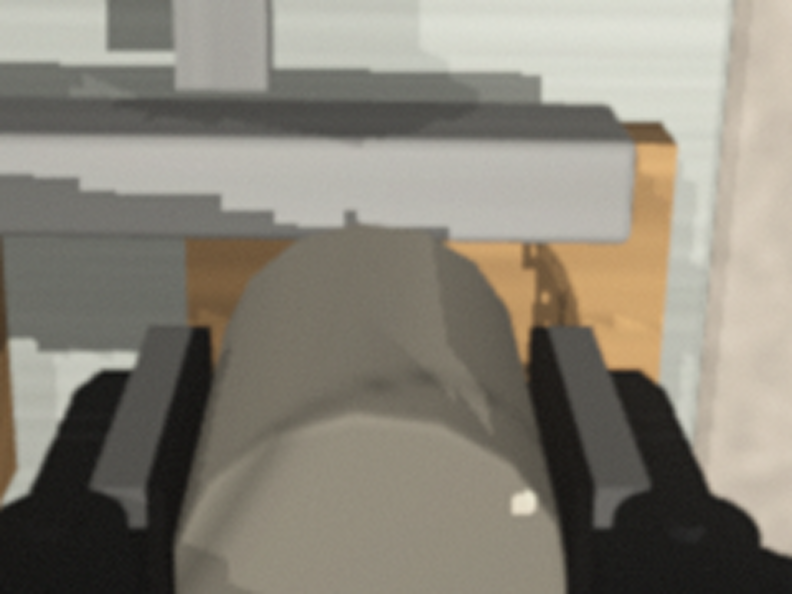

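```bash
python3 -m crank '[[[-0.0074,0.008,0],[-0.0025,-0.007,0.014],0.03],[[0,0,0],[0,0,0],0.03],[[0,0,0],[0,0,0],0.03]]';python3 - <<'E'
from h import *
o=env.get_obs();f=eyes.grab_frame('wrist');np.savez('w13.npz',T=camT(f,o))
print(np.round(o['ee_pos'],4),np.round(o['orientation'],4))
crop(f['image'],200,190,440,370,3.3,'pics/w13a.png')
E
```

```text
time: 14.15
ee_pos: [0.4649, -0.1007, 0.0642]
orientation: [3.141, -0.003, -0.0]
contact_force: [0.0, -0.1, -2.7]
finger_gap: 0.0366
[ 0.4649 -0.1007  0.0642] [ 3.1411e+00 -3.2000e-03 -5.0000e-04]
```

View pics/w13a.png

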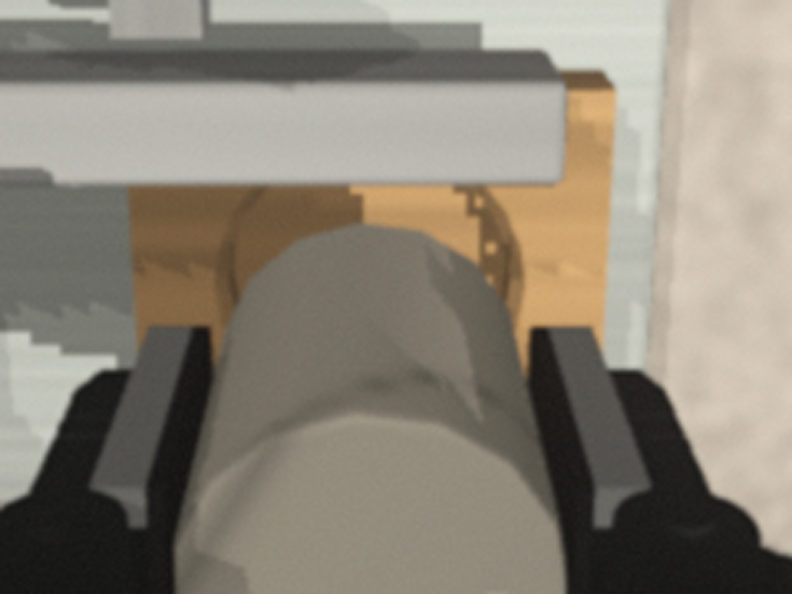

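Run:
```python
from h import *
f=eyes.grab_frame('wrist');T=np.load('w13.npz')['T'];o=env.get_obs()
a=lambda p,z:np.round(p2w(f,(200+(p[0]+.5)/3.3-.5,190+(p[1]+.5)/3.3-.5),z,T),4)
print(a((370,226),.0495),a((218,270),.024),a((523,270),.024),a((370,184),.046),a((175,545),.0995),a((566,545),.0995),a((370,413),.0995))
print(np.round(o['ee_pos'],4),np.round(o['orientation'],4))
```

```text
[ 0.4811 -0.0995  0.0495] [ 0.4646 -0.0772  0.024 ] [ 0.4645 -0.122   0.024 ] [ 0.4854 -0.0995  0.046 ] [ 0.4686 -0.0815  0.0995] [ 0.4686 -0.1175  0.0995] [ 0.4821 -0.0995  0.0995]
[ 0.4648 -0.1007  0.0639] [ 3.141e+00 -2.800e-03 -4.000e-04]
```

```bash
python3 -m crank '[[[0,0,0.010],[0,-0.002,0],0.03],[[0,0,0.012],[0,0,0],0.03],[[0,0,0.002],[0,0,0],0.03],[[0,0,0.002],[0,0,0],0.03]]'
```

```text
time: 14.65
ee_pos: [0.4655, -0.1007, 0.0368]
orientation: [3.141, -0.002, -0.0]
contact_force: [0.1, -0.1, -1.4]
finger_gap: 0.0367
```

```bash
python3 -m crank '[[[-0.0007,0,0.004],[0,0,0],0.03],[[0,0,0.002],[0,0,0],0.03],[[0,0,0.001],[0,0,0],0.03],[[0,0,0],[0,0,0],0.03]]'
```

```text
time: 15.05
ee_pos: [0.465, -0.1007, 0.031]
orientation: [3.141, -0.004, -0.001]
contact_force: [0.0, -0.2, -2.5]
finger_gap: 0.0368
```

```bash
python3 -m crank '[[[0,0,0.001],[0,0,0],0.03],[[0,0,0.001],[0,0,0],0.03]]'
```

```text
time: 15.25
ee_pos: [0.4653, -0.1007, 0.0305]
orientation: [3.14, -0.005, -0.001]
contact_force: [-6.6, 1.8, 29.8]
finger_gap: 0.0366
```

```bash
python3 -m crank '[[[0,0,-0.0005],[0,0,0],0.03],[[0,0,0],[0,0,0],0.06],[[0,0,0],[0,0,0],0.06],[[0,0,0],[0,0,0],0.06],[[0,0,-0.015],[0,0,0],0.06],[[0,0,-0.03],[0,0,0],0.06],[[0,0,-0.04],[0,0,0],0.06],[[0,0,-0.03],[0,0,0],0.06],[[0,0,0],[0,0,0],0.06]]';python3 - <<'E'
from h import *
o=env.get_obs();f=eyes.grab_frame('wrist');cv2.imwrite('pics/w14.png',f['image'][:,:,::-1]);np.savez('w14.npz',T=camT(f,o))
print(np.round(o['ee_pos'],4),np.round(o['orientation'],4),np.round(o['joints'],2))
f=eyes.grab_frame('side');crop(f['image'],270,190,420,340,4,'pics/s14.png')
E
```

```text
time: 16.15
ee_pos: [0.4645, -0.1004, 0.1486]
orientation: [3.141, -0.002, -0.0]
contact_force: [0.1, -0.2, 0.5]
finger_gap: 0.0602
[ 0.4645 -0.1004  0.1486] [ 3.141e+00 -2.500e-03 -3.000e-04] [ 0.18  0.39 -0.09  2.06  0.05  0.7  -1.52]
```

View pics/w14.png

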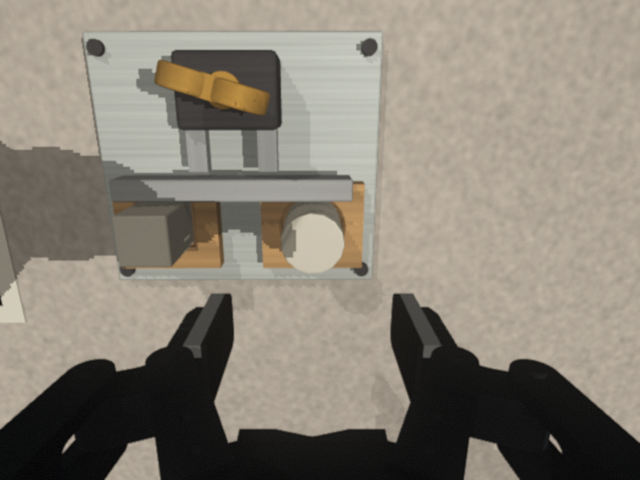

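View pics/s14.png

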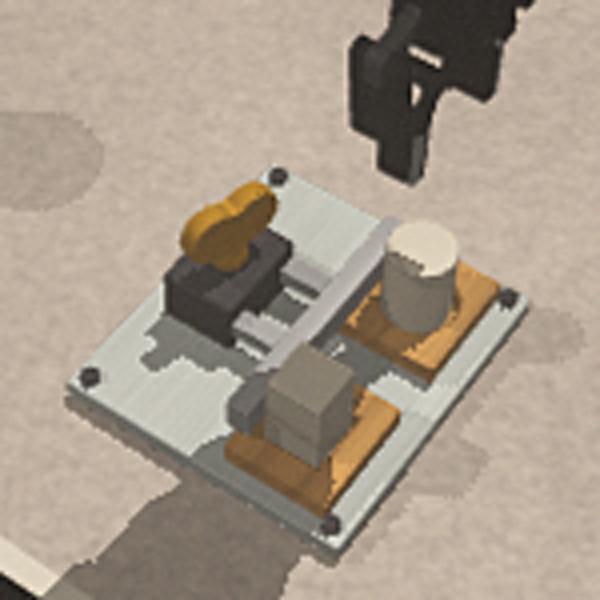

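```bash
python3 -m crank '[[[0.042,-0.025,0],[0,0,0],0.06],[[0.042,-0.025,0],[0,0,0],0.06],[[0,0,0],[0,0,-0.145],0.06],[[0,0,0],[0,0,-0.145],0.06],[[0,0,0],[0,0,-0.145],0.06],[[0,0,0],[0,0,-0.145],0.06],[[0,0,0],[0,0,-0.145],0.06],[[0,0,0],[0,0,-0.145],0.06],[[0,0,0],[0,0,-0.145],0.06],[[0,0,0],[0,0,-0.145],0.06],[[0,0,0],[0,0,0],0.06],[[0,0,0],[0,0,0],0.06]]';python3 - <<'E'
from h import *
o=env.get_obs();f=eyes.grab_frame('wrist');cv2.imwrite('pics/w15.png',f['image'][:,:,::-1]);np.savez('w15.npz',T=camT(f,o))
print(np.round(o['ee_pos'],4),np.round(o['orientation'],4),np.round(o['joints'],2))
E
```

```text
time: 17.45
ee_pos: [0.5402, -0.0463, 0.1241]
orientation: [-3.109, 0.007, 1.191]
contact_force: [0.6, -0.2, 0.0]
finger_gap: 0.0599
[ 0.5402 -0.0463  0.1241] [-3.109   0.007   1.1911] [ 0.29  0.54 -0.42  1.88  0.29  0.81 -0.67]
```

View pics/w15.png

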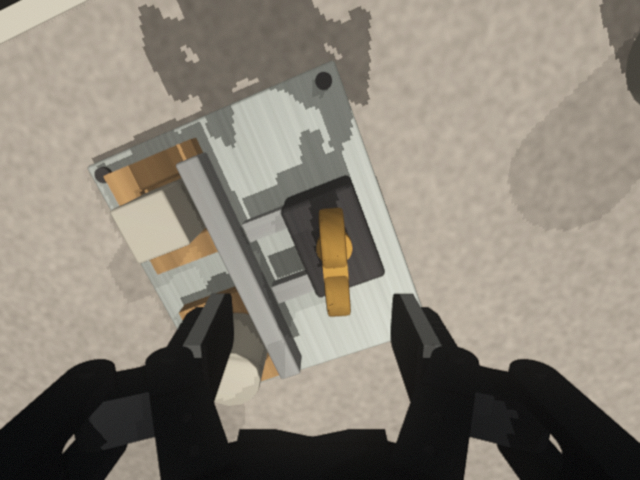

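```bash
python3 -m crank '[[[0,0.0098,0],[-0.0326,0.007,-0.09],0.06],[[0,0,0],[0,0,0],0.06],[[0,0,0],[0,0,0],0.06]]';python3 - <<'E'
from h import *
o=env.get_obs();f=eyes.grab_frame('wrist');cv2.imwrite('pics/w16.png',f['image'][:,:,::-1]);np.savez('w16.npz',T=camT(f,o))
print(np.round(o['ee_pos'],4),np.round(o['orientation'],4),np.round(o['joints'],2))
crop(f['image'],240,180,400,320,5,'pics/w16a.png')
E
```

```text
time: 17.8
ee_pos: [0.5486, -0.0496, 0.1226]
orientation: [-3.139, -0.001, 1.274]
contact_force: [0.0, -0.1, 0.4]
finger_gap: 0.06
[ 0.5486 -0.0496  0.1226] [-3.1393e+00 -1.0000e-03  1.2737e+00] [ 0.3   0.54 -0.44  1.89  0.32  0.78 -0.61]
```

View pics/w16a.png

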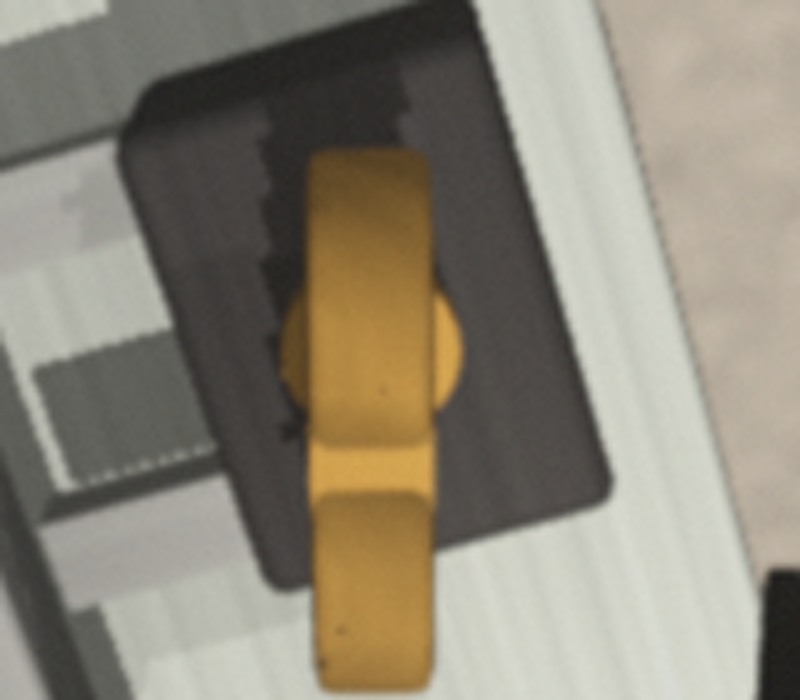

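Run:
```python
from h import *
f=eyes.grab_frame('wrist');T=np.load('w16.npz')['T'];o=env.get_obs()
a=lambda p,z:np.round(p2w(f,(240+(p[0]+.5)/5-.5,180+(p[1]+.5)/5-.5),z,T),4)
A=a((371,150),.08);B=a((374,690),.08);d=A-B;print(A,B,(A+B)/2,np.linalg.norm(d),np.arctan2(d[1],d[0]))
A=a((372,440),.082);print(A, 'waist'); A=a((374,490),.082);print(A)
print(np.round(o['ee_pos'],4),np.round(o['orientation'],4))
```

```text
[ 0.5584 -0.0206  0.08  ] [ 0.5422 -0.0749  0.08  ] [ 0.5503  -0.04775  0.08   ] 0.05666506860491743 1.280860829317869
[ 0.5502 -0.0478  0.082 ] waist
[ 0.5489 -0.0529  0.082 ]
[ 0.5487 -0.0496  0.1227] [-3.1397e+00 -9.0000e-04  1.2749e+00]
```

```bash
python3 -m crank '[[[0,0.001,0.02],[-0.002,0,-0.005],0.06],[[0,0,0.025],[0,0,0],0.06],[[0,0,0.008],[0,0,0],0.06],[[0,0,0],[0,0,0],0.06],[[0,0,0],[0,0,0],0.06]]'
```

```text
time: 18.4
ee_pos: [0.5506, -0.0491, 0.07]
orientation: [3.14, -0.001, 1.273]
contact_force: [0.2, 0.7, 0.7]
finger_gap: 0.0599
```

```bash
python3 -m crank '[[[-0.001,-0.0007,0.013],[0.001,0,-0.007],0.06],[[0,0,0],[0,0,0],0.06],[[0,0,0],[0,0,0],0.06]]';python3 - <<'E'
from h import *
o=env.get_obs();f=eyes.grab_frame('wrist');cv2.imwrite('pics/w17.png',f['image'][:,:,::-1])
print(np.round(o['ee_pos'],4),np.round(o['orientation'],4),np.round(o['joints'],2),np.round(o['ft_torque'],3))
E
```

```text
time: 18.7
ee_pos: [0.5507, -0.05, 0.0577]
orientation: [3.139, -0.001, 1.28]
contact_force: [0.2, -0.2, -0.5]
finger_gap: 0.0597
[ 0.5507 -0.05    0.0577] [ 3.1386e+00 -1.5000e-03  1.2799e+00] [ 0.26  0.63 -0.39  1.95  0.39  0.63 -0.67] [-0.011  0.022  0.017]
```

View pics/w17.png

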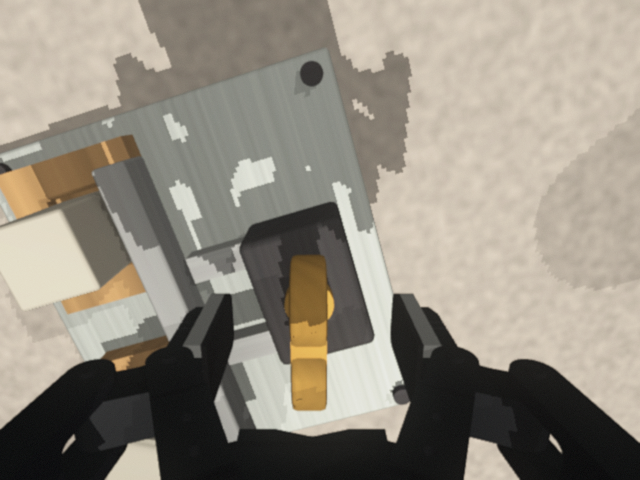

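```bash
python3 -m crank '[[[0,-0.001,0.001],[0.002,-0.001,0],0.06],[[0,0,0],[0,0,0],0],[[0,0,0],[0,0,0],0],[[0,0,0],[0,0,0],0],[[0,0,0],[0,0,0],0],[[0,0,0],[0,0,0],0],[[0,0,0],[0,0,0],0],[[0,0,0],[0,0,0],0]]';python3 - <<'E'
from h import *
o=env.get_obs()
print(np.round(o['ee_pos'],4),np.round(o['orientation'],4),np.round(o['joints'],2),np.round(o['ft_torque'],3))
E
```

```text
time: 19.55
ee_pos: [0.5497, -0.0497, 0.0575]
orientation: [3.14, -0.0, 1.28]
contact_force: [-0.5, 0.1, 0.8]
finger_gap: 0.0111
[ 0.5497 -0.0497  0.0575] [ 3.1402e+00 -4.0000e-04  1.2796e+00] [ 0.26  0.63 -0.39  1.95  0.39  0.63 -0.67] [ 0.036  0.142 -0.012]
```

```bash
cat > st.py <<'E'
from h import *
o=env.get_obs()
print(np.round(o['ee_pos'],4),np.round(o['orientation'],4),'j',np.round(o['joints'],2),'F',np.round(o['contact_force'],1),'M',np.round(o['ft_torque'],3))
E
python3 -m crank '[[[0,0,0],[0,0,0.1],0],[[0,0,0],[0,0,0.1],0],[[0,0,0],[0,0,0.1],0],[[0,0,0],[0,0,0],0]]'; python3 st.py
```

```text
time: 19.95
ee_pos: [0.5499, -0.0499, 0.0575]
orientation: [3.14, -0.001, 0.969]
contact_force: [-1.1, 0.1, 0.2]
finger_gap: 0.0109
[ 0.5499 -0.0499  0.0575] [ 3.1402e+00 -1.1000e-03  9.6930e-01] j [ 0.2   0.62 -0.3   1.95  0.3   0.61 -0.9 ] F [-1.1  0.1  0.2] M [-0.05   0.115 -0.104]
```

```bash
python3 -m crank '[[[0,0,0],[0,0,0.1],0],[[0,0,0],[0,0,0.1],0],[[0,0,0],[0,0,0.1],0],[[0,0,0],[0,0,0.1],0],[[0,0,0],[0,0,0],0]]'; python3 st.py
```

```text
time: 20.45
ee_pos: [0.5501, -0.0501, 0.0575]
orientation: [3.14, -0.001, 0.571]
contact_force: [-1.1, -0.1, -0.9]
finger_gap: 0.0114
[ 0.5501 -0.0501  0.0575] [ 3.1402e+00 -1.4000e-03  5.7070e-01] j [ 0.13  0.61 -0.19  1.95  0.19  0.59 -1.19] F [-1.1 -0.1 -0.9] M [-0.024  0.078 -0.049]
```

```bash
python3 -m crank '[[[0,0,0],[0,0,0.08],0],[[0,0,0],[0,0,0.08],0],[[0,0,0],[0,0,0],0]]'; python3 st.py;  python3 -m crank '[[[0,0,0],[0,0,0.08],0],[[0,0,0],[0,0,0.08],0],[[0,0,0],[0,0,0],0]]'; python3 st.py
```

```text
time: 20.75
ee_pos: [0.5501, -0.0502, 0.0575]
orientation: [3.14, -0.001, 0.421]
contact_force: [0.1, -0.8, 0.6]
finger_gap: 0.011
[ 0.5501 -0.0502  0.0575] [ 3.1402e+00 -1.4000e-03  4.2100e-01] j [ 0.1   0.61 -0.14  1.95  0.15  0.58 -1.29] F [ 0.1 -0.8  0.6] M [-0.071  0.082 -0.003]
time: 21.05
ee_pos: [0.5502, -0.0503, 0.0575]
orientation: [3.14, -0.001, 0.273]
contact_force: [-0.3, -0.5, 0.8]
finger_gap: 0.011
[ 0.5502 -0.0503  0.0575] [ 3.1403e+00 -1.3000e-03  2.7350e-01] j [ 0.07  0.61 -0.1   1.95  0.11  0.58 -1.4 ] F [-0.3 -0.5  0.8] M [-0.052  0.055 -0.022]
```

```bash
python3 -m crank '[[[0,0,0],[0,0,0.08],0],[[0,0,0],[0,0,0.08],0],[[0,0,0],[0,0,0],0]]'; python3 st.py
```

```text
time: 21.35
ee_pos: [0.5502, -0.0504, 0.0575]
orientation: [3.14, -0.001, 0.128]
contact_force: [-0.3, -1.1, 0.3]
finger_gap: 0.0111
[ 0.5502 -0.0504  0.0575] [ 3.1402e+00 -1.3000e-03  1.2850e-01] j [ 0.04  0.61 -0.06  1.95  0.06  0.58 -1.5 ] F [-0.3 -1.1  0.3] M [-0.198  0.101  0.472]
```

```bash
python3 -m crank '[[[0,0,0],[0,0,0.04],0],[[0,0,0],[0,0,0.04],0]]'; python3 st.py
```

```text
time: 21.55
ee_pos: [0.5502, -0.0504, 0.0576]
orientation: [3.14, -0.001, 0.057]
contact_force: [-0.7, -1.9, 3.0]
finger_gap: 0.0112
[ 0.5502 -0.0504  0.0576] [ 3.1397e+00 -1.3000e-03  5.7500e-02] j [ 0.03  0.61 -0.04  1.95  0.04  0.57 -1.55] F [-0.7 -1.9  3. ] M [-0.387  0.191  2.194]
```

```bash
python3 - <<'E'
from h import *
o=env.get_obs();f=eyes.grab_frame('wrist');cv2.imwrite('pics/w18.png',f['image'][:,:,::-1]);np.savez('w18.npz',T=camT(f,o))
print(np.round(o['orientation'],4))
f=eyes.grab_frame('side');crop(f['image'],270,190,420,340,4,'pics/s18.png')
f=eyes.grab_frame('top');crop(f['image'],250,235,360,325,7,'pics/t18.png')
E
python3 st.py
```

```text
[ 3.1397e+00 -1.3000e-03  5.7500e-02]
[ 0.5502 -0.0504  0.0576] [ 3.1396e+00 -1.3000e-03  5.7400e-02] j [ 0.03  0.61 -0.04  1.95  0.04  0.57 -1.55] F [-0.1 -1.5  2.5] M [-0.456  0.27   2.101]
```

View pics/w18.png

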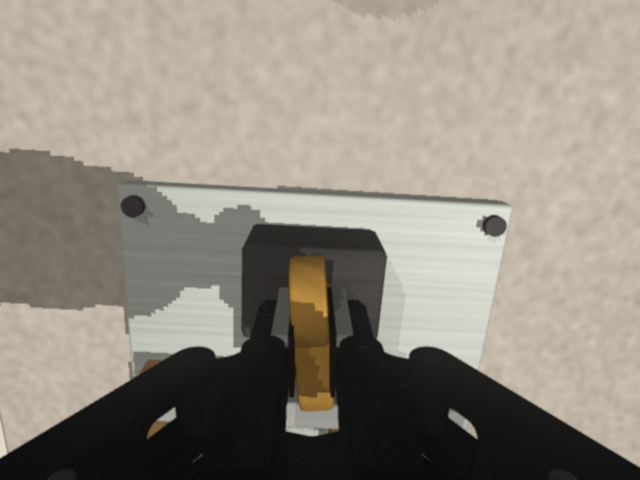

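View pics/s18.png

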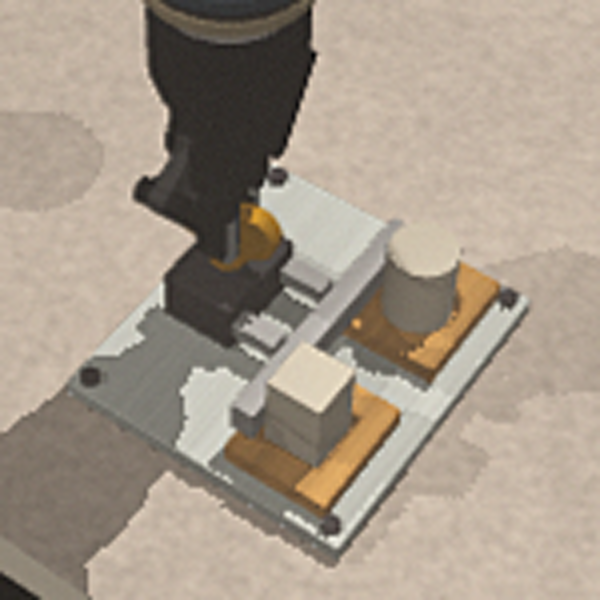

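Run:
```python
from h import *
t=cv2.imread('pics/w18.png')[:,:,::-1]
crop(t,270,240,360,420,3.3,'pics/w18a.png')
```

```text
(no output)
```

View pics/w18a.png

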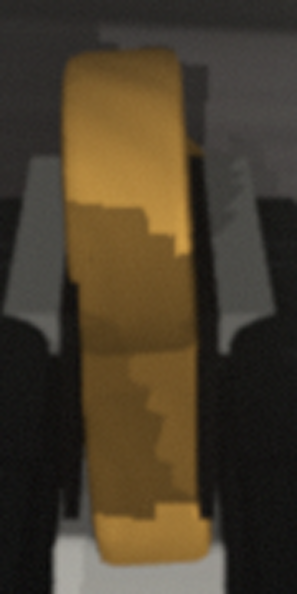

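View pics/t18.png

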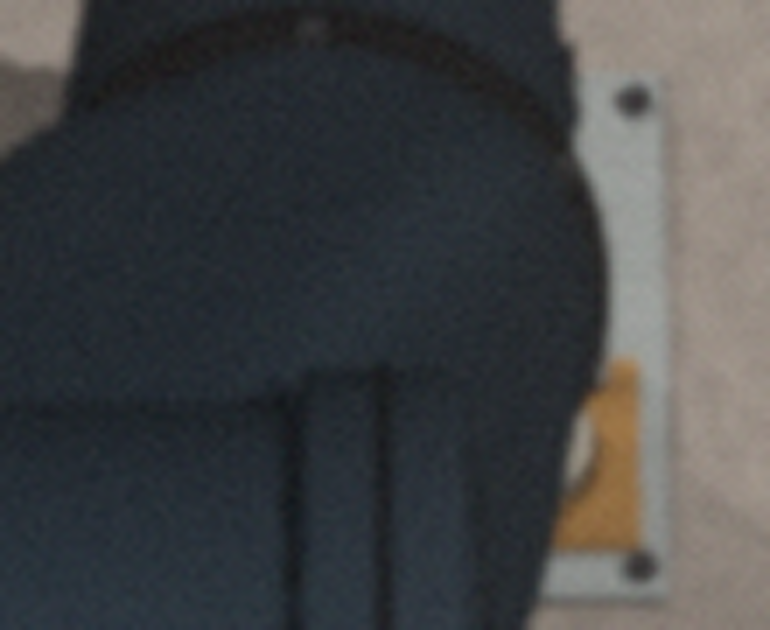

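Run:
```python
from h import *
f=eyes.grab_frame('side');cv2.imwrite('pics/side1.png',f['image'][:,:,::-1]);T=camT(f)
a=cv2.imread('pics/side0.png');b=f['image'][:,:,::-1]
x0,y0,x1,y1=320,240,385,305
c=np.hstack([cv2.resize(i[y0:y1,x0:x1],None,fx=6,fy=6,interpolation=cv2.INTER_CUBIC) for i in (a,b)])
cv2.imwrite('pics/cmp.png',c)
for x in (.4855,.4826,.481): print(x,[((w2p(f,(x,y,.046),T)-[x0,y0])*6).round(0) for y in (.025,-.05,-.12)])
```

```text
0.4855 [array([ 64., 319.]), array([192., 170.]), array([301.,  42.])]
0.4826 [array([ 72., 323.]), array([199., 174.]), array([308.,  46.])]
0.481 [array([ 76., 325.]), array([203., 176.]), array([312.,  48.])]
```

View pics/cmp.png

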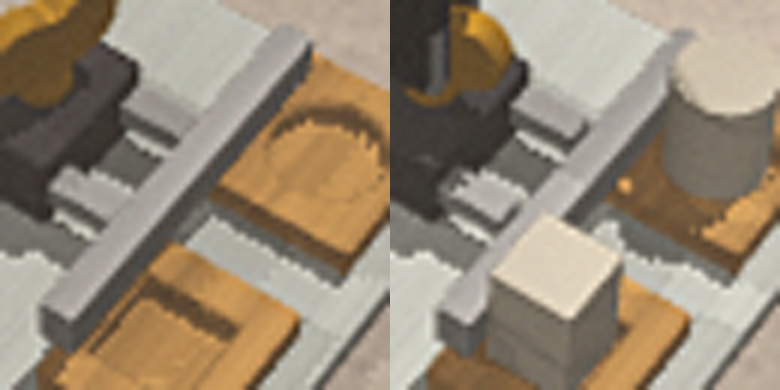

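```bash
python3 -m crank '[[[0,0,0],[0,0,-0.04],0],[[0,0,0],[0,0,0],0]]'; python3 st.py; python3 -m crank '[[[0,0,0],[0,0,-0.04],0],[[0,0,0],[0,0,0],0]]'; python3 st.py; python3 -m crank '[[[0,0,0],[0,0,-0.03],0],[[0,0,0],[0,0,0],0]]'; python3 st.py
```

```text
time: 21.95
ee_pos: [0.5502, -0.0504, 0.0575]
orientation: [3.14, -0.001, 0.102]
contact_force: [0.1, -1.3, 2.0]
finger_gap: 0.0109
[ 0.5502 -0.0504  0.0575] [ 3.1396e+00 -1.3000e-03  1.0160e-01] j [ 0.04  0.61 -0.05  1.95  0.06  0.58 -1.52] F [ 0.1 -1.3  2. ] M [-0.227  0.176  1.269]
time: 22.15
ee_pos: [0.5502, -0.0505, 0.0575]
orientation: [3.14, -0.001, 0.141]
contact_force: [-0.7, 0.6, 1.9]
finger_gap: 0.0112
[ 0.5502 -0.0505  0.0575] [ 3.1405e+00 -1.3000e-03  1.4140e-01] j [ 0.05  0.61 -0.06  1.95  0.07  0.58 -1.49] F [-0.7  0.6  1.9] M [-0.017  0.128  0.062]
time: 22.35
ee_pos: [0.5502, -0.0504, 0.0575]
orientation: [3.141, -0.001, 0.171]
contact_force: [0.3, 0.0, 1.6]
finger_gap: 0.0113
[ 0.5502 -0.0504  0.0575] [ 3.1413e+00 -1.4000e-03  1.7110e-01] j [ 0.05  0.61 -0.07  1.95  0.08  0.58 -1.47] F [0.3 0.  1.6] M [-0.107  0.123  0.089]
```

```bash
python3 -m crank '[[[0,0,0],[0,0,-0.1],0],[[0,0,0],[0,0,-0.1],0],[[0,0,0],[0,0,-0.1],0],[[0,0,0],[0,0,-0.1],0],[[0,0,0],[0,0,-0.1],0],[[0,0,0],[0,0,0],0]]'; python3 st.py; python3 -m crank '[[[0,0,0],[0,0,-0.1],0],[[0,0,0],[0,0,-0.1],0],[[0,0,0],[0,0,-0.1],0],[[0,0,0],[0,0,-0.1],0],[[0,0,0],[0,0,-0.1],0],[[0,0,0],[0,0,0],0]]'; python3 st.py
```

```text
time: 22.95
ee_pos: [0.55, -0.05, 0.0575]
orientation: [-3.141, -0.002, 0.685]
contact_force: [0.2, 0.2, 0.8]
finger_gap: 0.0112
[ 0.55   -0.05    0.0575] [-3.1413e+00 -1.8000e-03  6.8510e-01] j [ 0.15  0.62 -0.22  1.95  0.23  0.6  -1.1 ] F [0.2 0.2 0.8] M [-0.059  0.005  0.053]
time: 23.55
ee_pos: [0.5497, -0.0498, 0.0575]
orientation: [-3.141, -0.002, 1.182]
contact_force: [-0.6, 0.0, 1.1]
finger_gap: 0.0115
[ 0.5497 -0.0498  0.0575] [-3.1411e+00 -2.4000e-03  1.1815e+00] j [ 0.25  0.63 -0.37  1.95  0.36  0.63 -0.74] F [-0.6  0.   1.1] M [-0.149  0.014  0.103]
```

Remaining 0.533 rad.

```bash
python3 -m crank '[[[0,0,0],[0,0,-0.1],0],[[0,0,0],[0,0,-0.1],0],[[0,0,0],[0,0,-0.1],0],[[0,0,0],[0,0,-0.1],0],[[0,0,0],[0,0,-0.08],0],[[0,0,0],[0,0,0],0],[[0,0,0],[0,0,0],0]]'; python3 st.py
```

```text
time: 24.25
ee_pos: [0.5494, -0.0497, 0.0575]
orientation: [-3.141, -0.003, 1.64]
contact_force: [-1.0, 0.6, 1.9]
finger_gap: 0.0112
[ 0.5494 -0.0497  0.0575] [-3.1412e+00 -3.1000e-03  1.6404e+00] j [ 0.33  0.65 -0.5   1.94  0.48  0.67 -0.39] F [-1.   0.6  1.9] M [-0.085  0.023  0.073]
```

```bash
python3 -m crank '[[[0,0,0],[0,0,-0.075],0],[[0,0,0],[0,0,0],0],[[0,0,0],[0,0,0],0]]'; python3 st.py
python3 - <<'E'
from h import *
o=env.get_obs();f=eyes.grab_frame('wrist');cv2.imwrite('pics/w19.png',f['image'][:,:,::-1]);np.savez('w19.npz',T=camT(f,o))
f=eyes.grab_frame('side');crop(f['image'],270,190,420,340,4,'pics/s19.png')
E
```

```text
time: 24.55
ee_pos: [0.5493, -0.0497, 0.0575]
orientation: [-3.141, -0.003, 1.704]
contact_force: [-0.5, 0.3, 1.8]
finger_gap: 0.0113
[ 0.5493 -0.0497  0.0575] [-3.1410e+00 -2.9000e-03  1.7044e+00] j [ 0.34  0.65 -0.51  1.94  0.49  0.67 -0.34] F [-0.5  0.3  1.8] M [-0.146 -0.007  0.058]
```

View pics/w19.png

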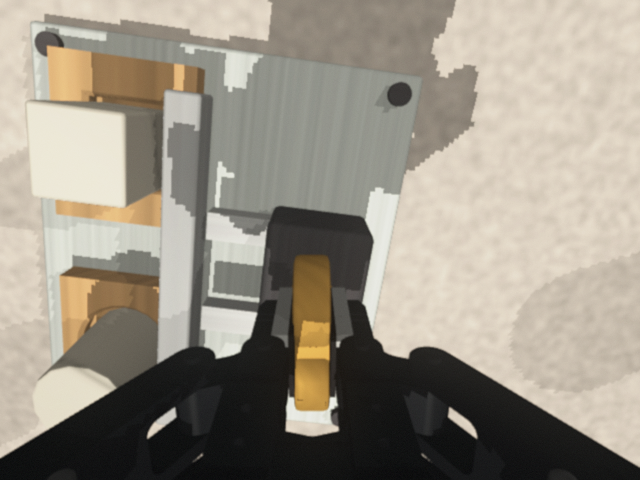

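View pics/s19.png

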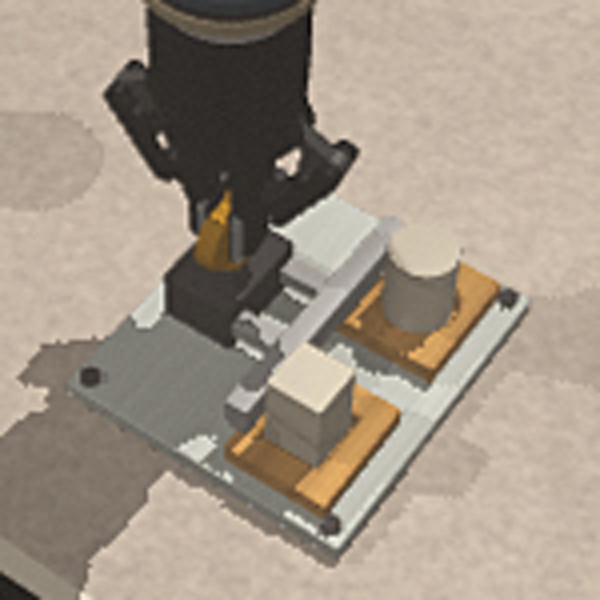

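```bash
python3 -m crank '[[[0,0,0],[0,0,-0.006],0],[[0,0,0],[0,0,0],0],[[0,0,0],[0,0,0],0],[[0,0,0],[0,0,0],0]]'; python3 st.py
python3 - <<'E'
from h import *
o=env.get_obs();f=eyes.grab_frame('wrist')
print('qd',np.round(o['qd'],4))
a=cv2.imread('pics/w17.png');b=f['image'][:,:,::-1]
cv2.imwrite('pics/cmp2.png',np.hstack([cv2.resize(i[240:420,270:360],None,fx=3.3,fy=3.3,interpolation=cv2.INTER_CUBIC) for i in (a,b)]))
E
```

```text
time: 25.05
ee_pos: [0.5493, -0.0497, 0.0575]
orientation: [-3.141, -0.003, 1.709]
contact_force: [-0.8, -0.1, 1.6]
finger_gap: 0.0113
[ 0.5493 -0.0497  0.0575] [-3.1410e+00 -2.7000e-03  1.7087e+00] j [ 0.34  0.65 -0.52  1.94  0.49  0.67 -0.34] F [-0.8 -0.1  1.6] M [-0.091 -0.027  0.055]
qd [ 0.0004 -0.0003  0.0006  0.001  -0.0002  0.0005 -0.0029]
```

View pics/cmp2.png

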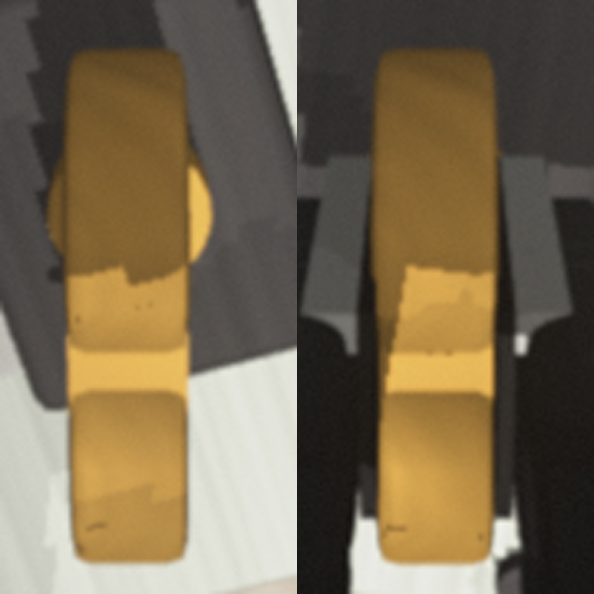

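The wing is square in the pads in this view, as it was before I gripped it (2 px or less over its length), so there is no lasting slip. The arm is still, so I'm handing in.

```bash
python3 -c "
from station import ticket
print(ticket.sign_off())"
```

```text
the job is handed in; nothing more can be done
None
```

Both stones are standing in their matching nests and released. The wing screw was turned to its stop and backed off a quarter turn, and the gripper is still holding the wings. I handed the job in at about 25 s; no verdict was reported.

- **Stones:** Both went down to the pocket floor, at 29.1 mm tool height for the square one and 30.5 mm for the round one. That matched my expected heights, and I felt 5 N and 30 N against the floor before letting go. The last side picture shows both upright in their nests.
- **Seating the screw:** I turned it about 1.14 rad clockwise until the torque rose sharply to about 2.2 N m. By my estimate the jaw bar was still about 1.4 mm short of the stones, so I took this as the screw's own stop. The pictures were too coarse to confirm that gap directly.
- **Backing off:** The twist in the fingers sprang back, with zero torque at a tool yaw of about 0.142 rad. I then backed off to 1.709 rad, about 1.567 rad against the 1.571 asked. The wing sits in the pads as it did when first gripped.
- **Disagreements:** One wrist-picture reading of the wing at the stop gave 0.12 rad instead of 0.142, so the quarter turn is good to about 0.02 rad. The top and wrist cameras disagreed by about 2.5 mm; I used the wrist camera's relative measurements.
- **Other things:** I did not touch the cup, brush, sanding block or coloured cubes.

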